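# Snap the grille tray home in the cupboard's damp trap

### The job

The grille tray of the damp trap has been dropped in loose: lift the vented lid off the tub by its knob and set it down gently, upright, on the bare cupboard floor beside the tub, without disturbing the other things there. Then push the tray straight down by the boss in its middle until all four tongues have snapped over its edge and it sits fully home, and do not let go: finish while still pressing the tray firmly down.

Things in the scene. Friction and masses are not known exactly. Their poses are not given: they have to be found in the camera images.
- damp_trap: Tub of the damp trap (moisture absorber): round, white plastic, stuck to the floor by pads under its foot so that it does not move. Outside diameter 157 mm (160 at the rim), wall 4 mm, 135 mm high, open at the top (mouth 148 mm). Origin: centre of its underside, on the floor; z up.
- tray_seat (a point): Centre of the tray's seat, 85 mm above the tub's origin: the level of four rib steps inside the tub; above them the ribs guide the tray sideways with 1.5 mm play. Between the ribs, a quarter turn apart, stand four springy upright tongues, 20 mm wide, tops 103 mm above the tub's origin, with inward hooks that leave a circle of 120 mm; the hooks' upper sides slope as a lead-in.
- vent_lid: Loose round lid on the tub, grey plastic, ring of dark vent slots, 150 g. Flange 166 mm across, 6 to 10 mm above the origin; under it a locating disc 140 mm across. Knob on top: neck 18 mm across from 10 to 20 mm, head 34 mm across from 20 to 40 mm. Origin: centre of the disc's underside; z up; 129 mm above the tub's origin when on the tub, at floor height when laid on the floor.
- lid_knob (a point): Centre of the lid's knob head, 30 mm above the lid's origin, 10 mm below the knob's top.
- tray: Round grey grille tray in the tub, under the lid: 126 mm across, rim 3 mm thick, 70 g. Origin: centre of its underside; z up. In the middle a round boss, its flat top 42 mm across and 21 mm above the origin. At the start it rests loose on the tongues' slopes, origin about 98 mm above the tub's origin; home on the ribs it is at 85 mm.
- tray_boss (a point): Centre of the boss's flat top, 21 mm above the tray's origin. Pushed down here the tray spreads the tongues: over some 5 mm the push climbs to about 12 N (8 to 18 N), then suddenly drops, at once or in two clicks, as the tongues snap back over the rim; then the tray is free until it lands on the ribs, 13 mm of travel in all. Pushed off centre it tilts and not all tongues catch.
- bleach_bottle: Bystander: upright white bleach bottle, 84 mm in diameter, 253 mm tall, origin at the centre of its base.
- soap_bottle: Bystander: upright pale washing-up liquid bottle, 64 mm in diameter, 190 mm tall, origin at the centre of its base.
- bucket_lid: Bystander: flat grey bucket lid lying on the floor to one side, 236 mm in diameter, 13 mm high, no knob, origin at the centre of its underside.
- scrub_brush: Bystander: wooden scrubbing brush lying bristles down on the other side, 170 mm long (its x) by 56 mm wide by 40 mm high, origin at the centre of its underside.
Mind the look-alikes: they are no part of the job. Leave any green or orange look-alike of the damp_trap alone.

How it is judged:
By the outcome, as a careful person would: the job done as asked, in the order asked, and still so for the second after the job is handed in, while the arm keeps its last pose, push and grip.
It also fails if it takes over 61 s, if anything falls off the work surface, if the arm or the gripper's body presses on something with over 40 N, if the wrist force passes 120 N, or if a joint passes its speed limit or range.

### The arm

A 6-joint arm with a two-finger parallel gripper is mounted at the origin on the work surface. World frame = base frame: x ahead of the robot, y to its left, z up, the work surface at z = 0. Lengths are in m, angles in rad, forces in N, time in s.
With the tool pointing down it reaches from about 0.35 to 0.775 m from the base axis. Payload 7.3 kg.
Tool frame: the origin (TCP) lies at the very end of the fingers, on their centre line; the grasp point (between the pads) lies 19 mm behind it; z points along the fingers, y is the direction in which the jaws open and shut (so a half turn about z gives the same grasp; the last joint's range is limited). The gripper opens to 92 mm and grips with 3 to 60 N. Pads are 19 mm wide; open, the fingers measure 130 mm over their backs; the gripper's body (75 mm by 190 mm) begins 47 mm behind the grasp point.
Start: joints at [-1.357, 0.342, 1.524, -0, 1.275, -0.146], TCP at [0.185, -0.491, 0.201] pointing down, gripper open.
Joint ranges: [-2.53, 2.53], [-0.77, 2.02], [0.04, 2.7], [-1, 4.14], [0.28, 2.66], [-3.11, 3.11]. Speed limits (rad/s): [2.57, 2.57, 3.14, 3.14, 3.14, 3.14].

### API

Orientations are given as [roll, pitch, yaw] about the fixed x, y, z axes, in that order (R = Rz(yaw) Ry(pitch) Rx(roll)).
In Python, from cell import robot gives the robot as it stands.
- The arm moves only by the tool apply_moves, never from a script. Its argument "plan" is a list of rows, each an object of numbers: "tx", "ty", "tz": the shift along the tool's x, y, z in m; "yaw": the turn about the tool's z in rad; "grip": the opening, from -1 (shut) to 1 (fully open), so that 0 is half open. In form: [{"tx": .., "ty": .., "tz": .., "yaw": .., "grip": ..}, ...]. A call has 1 to 8 rows; each row is the pose to reach, as a shift and turn from the pose commanded when the call began, along the tool's axes at that moment; what a row does not reach only later rows make up. A row lasts 1/8 s, in which the tool goes at most 62.5 mm and 10.7 degrees, less where a joint would pass 70% of its speed; a pose out of reach is approached as far as the arm can. A call with a gripper value outside its range is refused whole. The fingers move at their own pace and stop on an object; "force" is the grip in N (left out, the last holds). Time passes only in rows, so rows that repeat a pose let the fingers close. It gives the time, the measured TCP pose, the force and the opening at its end, in the units of the state.
- robot.observe(): the state, without advancing time (a new reading comes with each control period).
- robot.read_camera(name): name is "side" or "top" or "wrist"; returns (picture, depth): 400x640x3 uint8, red, green, blue; 400x640 float32, m along the optical axis (not along the pixel's ray), 0 where there is no reading.
- robot.get_calibration(name): a dict with "camera_matrix" (3x3 intrinsics, pixels), "R" (3x3) and "t" (3): a world point X has camera coordinates R X + t. Camera axes: x right, y down, z forward; pixel columns grow to the right and rows downward; lengths in m; the calibration is good to about 2 mm. A picture is of the moment at which its call begins: read the wrist's pose just before it. get_calibration takes no time and is no camera call; for the wrist camera it gives the pose at the moment of the call.
- robot.hand_in(): hands the job in, once; it reports no verdict.
Trained networks look in the newest picture that a camera, given by its name, has taken for a name from the list of things; names that differ only in an ending like _2 or _b are one class to them, and where a whole thing is asked for, a point or a joint stands for the part that bears it (a point fixed in the world has none). Each returns a list of dicts, best first, with "confidence" (0 to 1); they miss things now and then, are a little off and sometimes report something else, mostly with a low value. They report only what shows in the picture. A call takes as long as a camera call. They do not tell look-alikes from the thing itself.
- robot.outline_of(label, camera): "region" (400x640 bool, what is visible of it) and "pixel" ([row, column] in pixels, amid what is visible of it).
- robot.tip_of(label, camera): "pixel" ([row, column] in pixels: a listed point, or the origin of a listed thing).
The state is a dict: "time": time; "qpos": joint angles; "qvel": joint speeds; "joint_efforts": joint torques, N m; "tool_pos": TCP position; "tool_rot": TCP orientation; "contact_force": force on the tool from outside, world axes, zero at the start; "torque": the same for the moment, N m; "opening": finger opening in m.
Only numpy, scipy, OpenCV 4.12 (cv2) and the standard library are available. Lean on these libraries where they do the work, as an engineer would, in place of code of your own. Each camera call takes 0.05 s, during which the arm holds its last target.

## Working session

There is one attempt and no reset: what is moved stays moved. The work goes in short steps, Python scripts to look and compute and a tool call to move; the robot and the scene stay as the last step left them, time stands still between calls to the robot, and variables do not carry over. Pictures are saved under pics/ and viewed, and the job is handed in when it is done.

Besides the shell and the picture viewer there is one more tool, called as a command line: name --argument value ..., lists and objects as JSON in quotes. apply_moves: Moves the arm, as the interface text tells. Its arguments: {"type":"object","properties":{"plan":{"type":"array","items":{"type":"object","properties":{"tx":{"type":"number"},"ty":{"type":"number"},"tz":{"type":"number"},"yaw":{"type":"number"},"grip":{"type":"number"}}}},"force":{"type":"number"}},"required":["plan"]}

```bash
ls; mkdir -p pics; cat > h.py <<'E'
import numpy as np, cv2
from cell import robot
def snap(cam,name):
    p,d=robot.read_camera(cam); cv2.imwrite(f'pics/{name}.png',cv2.cvtColor(p,cv2.COLOR_RGB2BGR)); np.savez(f'pics/{name}.npz',p=p,d=d,**robot.get_calibration(cam)); return p,d
def unproj(c,d,r,col,depth=None):
    K=c["camera_matrix"]; z=depth if depth is not None else d[int(round(r)),int(round(col))]
    x=np.array([(col-K[0,2])/K[0,0]*z,(r-K[1,2])/K[1,1]*z,z]); return c["R"].T@(x-c["t"])
def onplane(c,r,col,h):
    K=c["camera_matrix"]; R=c["R"]; o=-R.T@c["t"]; v=R.T@np.array([(col-K[0,2])/K[0,0],(r-K[1,2])/K[1,1],1]); return o+v*(h-o[2])/v[2]
E
python3 - <<'E'
from h import *
np.set_printoptions(precision=4,suppress=True)
s=robot.observe(); print({k:s[k] for k in('time','tool_pos','tool_rot','contact_force','opening')})
for cam in('top','side'):
    p,d=snap(cam,cam+'0'); c=robot.get_calibration(cam); print(cam, -c['R'].T@c['t'])
    for l in ('damp_trap','vent_lid','bleach_bottle','soap_bottle','bucket_lid','scrub_brush'):
        for o in robot.outline_of(l,cam):
            r,cc=o['pixel']; print(cam,l,round(o['confidence'],2),np.round([r,cc]),o['region'].sum(),unproj(c,d,r,cc))
    for o in robot.tip_of('lid_knob',cam):
        r,cc=o['pixel']; print('knob',round(o['confidence'],2),r,cc,unproj(c,d,r,cc))
print(robot.observe()['time'])
E
```

```text
pics
{'time': 0.0, 'tool_pos': array([ 0.1848, -0.4909,  0.1998]), 'tool_rot': array([-3.1401, -0.0003,  0.3598]), 'contact_force': array([-0.6027, -0.3532,  0.6773]), 'opening': 0.09172169092569143}
top [ 0.2998 -0.0029  1.6039]
top damp_trap 0.81 [129. 374.] 2360 [ 0.8384 -0.1619 -0.0006]
top damp_trap 0.74 [261. 307.] 2296 [0.3862 0.0569 0.0045]
top damp_trap 0.58 [208. 312.] 166 [0.5396 0.039  0.1381]
top vent_lid 0.85 [184. 310.] 2225 [0.6091 0.0479 0.1629]
top bleach_bottle 0.74 [163. 424.] 963 [ 0.6689 -0.2904  0.1963]
top soap_bottle 0.59 [161. 232.] 519 [0.6827 0.2907 0.1346]
top soap_bottle 0.43 [226. 169.] 4015 [0.4949 0.5078 0.0161]
top bucket_lid 0.76 [227. 167.] 4130 [0.4925 0.5158 0.0108]
top bucket_lid 0.17 [209. 313.] 127 [0.5361 0.0368 0.1394]
top scrub_brush 0.7 [223. 486.] 968 [ 0.5139 -0.5185  0.0349]
knob 0.85 181.4 310.6 [0.6154 0.045  0.1663]
knob 0.36 226.7 166.8 [0.4924 0.5168 0.0109]
side [ 0.5176 -0.9421  0.711 ]
side damp_trap 0.82 [214. 327.] 1755 [ 0.6122 -0.031   0.0719]
side damp_trap 0.82 [237. 413.] 3249 [ 0.7978 -0.2401  0.1358]
side damp_trap 0.79 [205. 247.] 2935 [ 0.3834 -0.0237  0.1191]
side vent_lid 0.69 [185. 326.] 1165 [0.6155 0.0263 0.1372]
side bleach_bottle 0.79 [268. 377.] 3150 [ 0.6854 -0.3467  0.1436]
side bleach_bottle 0.29 [386. 309.] 2474 [ 0.5233 -0.5299  0.0379]
side soap_bottle 0.67 [156. 342.] 572 [0.6986 0.2758 0.106 ]
side bucket_lid 0.69 [154. 282.] 1193 [0.4821 0.5169 0.0132]
side scrub_brush 0.93 [387. 310.] 2543 [ 0.5238 -0.5341  0.0393]
knob 0.76 175.1 326.6 [0.6181 0.0339 0.1666]
0.8
```

```bash
python3 - <<'E'
import cv2
a=cv2.imread('pics/top0.png')
b=cv2.imread('pics/side0.png')
cv2.imwrite('pics/topcrop.png',cv2.resize(a[80:330,120:520],(800,500)))
cv2.imwrite('pics/sidecrop.png',cv2.resize(b[120:400,180:500],(685,600)))
E
```

```text
(no output)
```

View pics/topcrop.png

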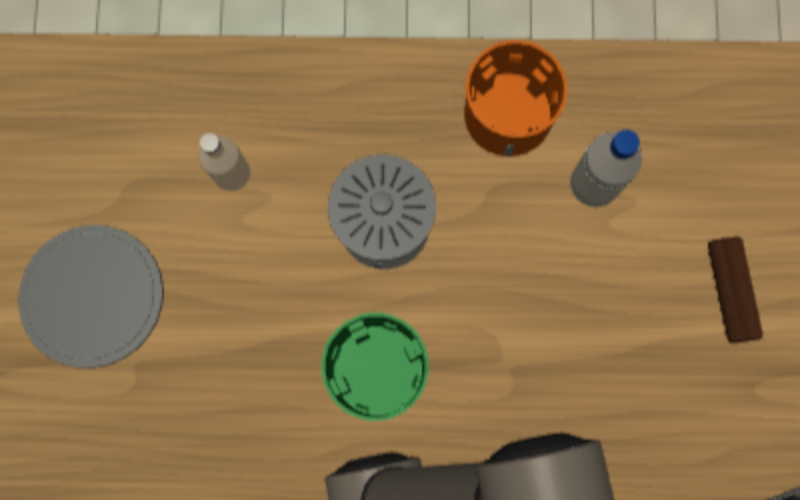

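View pics/sidecrop.png

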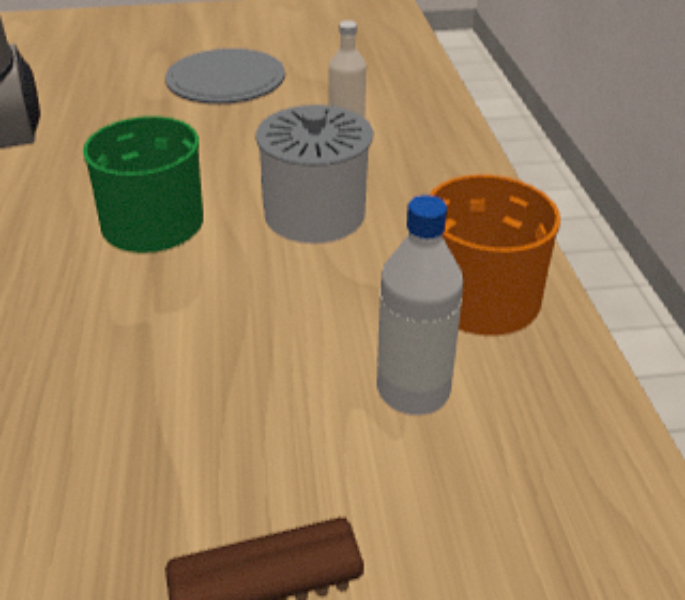

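The target is the white tub with the grey slotted, knobbed lid at top-view pixel (181,310). The green tub at (261,307) and orange tub at (129,374) are look-alikes. The bucket lid at (227,167) is flat and has no knob. Next I'll fit the circles precisely.

```bash
cat >> h.py <<'E'
def cloud(f):
    K,R,t,d=f['camera_matrix'],f['R'],f['t'],f['d']
    v,u=np.mgrid[0:400,0:640]; X=np.stack([(u-K[0,2])/K[0,0]*d,(v-K[1,2])/K[1,1]*d,d],-1)
    W=(X-t)@R; W[d<=0]=np.nan; return W
def kasa(P):
    A=np.c_[2*P,np.ones(len(P))]; s=np.linalg.lstsq(A,(P**2).sum(1),rcond=None)[0]; return s[0],s[1],np.sqrt(s[2]+s[0]**2+s[1]**2)
E
python3 - <<'E'
from h import *
np.set_printoptions(precision=4,suppress=True)
for n in('top0','side0'):
    f=np.load(f'pics/{n}.npz'); W=cloud(f); x,y,z=W[...,0],W[...,1],W[...,2]
    near=np.hypot(x-.615,y-.045)<.13
    m=near&(z>.128)&(z<.150); k=near&(z>.158)&(z<.18)
    print(n,m.sum(),k.sum(),'flange z',np.median(z[m]),'knob z',np.median(z[k]), 'knob mean',x[k].mean(),y[k].mean())
    (u,v),r=cv2.minEnclosingCircle(np.c_[x[m],y[m]].astype(np.float32)); print('flange circ',u,v,r)
    if n=='top0':
        mm=(near&(z>.128)).astype(np.uint8); cs,_=cv2.findContours(mm,0,1); c=max(cs,key=cv2.contourArea); e=cv2.fitEllipse(c); print(e)
        q=onplane(f,e[0][1],e[0][0],.137); print('ellipse centre',q, e[1][0]/2/f['camera_matrix'][0,0]*(1.604-.137))
    for name,cx,cy,R in(('bleach',.68,-.3,.1),('soap',.69,.29,.08),('green',.386,.057,.12),('brush',.51,-.52,.12),('orange',.82,-.18,.13)):
        m=(np.hypot(x-cx,y-cy)<R)&(z>.02); print(name,m.sum(),np.nanmin(x[m]),np.nanmax(x[m]),np.nanmin(y[m]),np.nanmax(y[m]),np.nanmax(z[m]))
a=cv2.imread('pics/top0.png')
cv2.imwrite('pics/tubcrop.png',cv2.resize(a[150:225,270:350],(800,600)[:2],interpolation=cv2.INTER_CUBIC))
E
```

```text
top0 2125 101 flange z 0.13857459682108997 knob z 0.16820845920871308 knob mean 0.6170451772507013 0.04635443716469191
flange circ 0.6186505556106567 0.045106541365385056 0.08356648683547974
((310.5349426269531, 182.64993286132812), (51.95781707763672, 53.1182861328125), 85.2322769165039)
ellipse centre [0.6179 0.0461 0.137 ] 0.07765532608780554
bleach 947 0.6489330555874097 0.7346197141866868 -0.34559400649971506 -0.26307083568691264 0.2609421461681338
soap 495 0.6699323694763734 0.7330291737907075 0.2710167137109931 0.33457842840689844 0.19538217964856638
green 962 0.2987384882375729 0.4556190602486143 -0.025060982710996365 0.1300901990785993 0.14386601846977687
brush 932 0.4273775677100087 0.5964872026884883 -0.5608956030234588 -0.48201941001628 0.04999068306291245
orange 1480 0.7311593665856656 0.8917844562984288 -0.24110786565711148 -0.0835062856872162 0.14461606450086004
side0 1194 75 flange z 0.13757971334706726 knob z 0.1665365521042471 knob mean 0.6173948191485727 0.04024241556220734
flange circ 0.6171649694442749 0.045724350959062576 0.08462518453598022
bleach 2934 0.6498336395896729 0.7326815899988547 -0.350474576522252 -0.284141572903462 0.25392442590868386
soap 554 0.6719516479024888 0.7332208401048922 0.26725808628188835 0.3172388244956423 0.19100583140915708
green 2684 0.2974621397987649 0.4555914002200965 -0.03049037130175846 0.1334791371602706 0.1362609145673627
brush 2447 0.42570321065073835 0.5983729231815877 -0.5519696384102084 -0.4843120780050809 0.042627278697954595
orange 3005 0.7418576853766888 0.8918482626783795 -0.2430297272445196 -0.08210342216960775 0.13659161471292308
```

View pics/tubcrop.png

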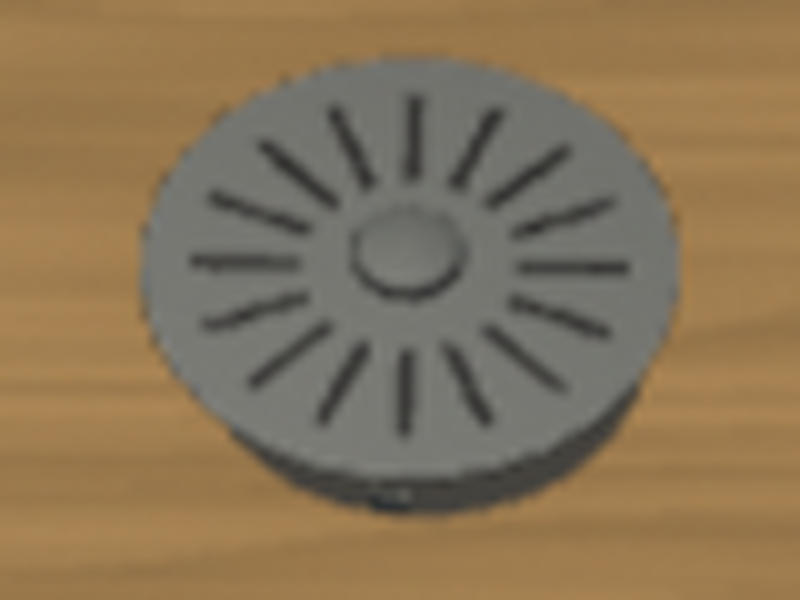

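The enlarged crop confirms a grey lid with radial slots and a knob, centred on the white tub at about (0.6175, 0.0455), flange z 0.139. Next I'll work out the moves in tool axes.

```bash
cat > d.py <<'E'
import sys
from h import *
from scipy.spatial.transform import Rotation as Ro
s=robot.observe(); R=Ro.from_euler('xyz',s['tool_rot']).as_matrix()
print('t',round(s['time'],3),'pos',s['tool_pos'].round(4),'rot',s['tool_rot'].round(4),'F',s['contact_force'].round(2),'M',s['torque'].round(2),'open',round(s['opening'],4),'q',s['qpos'].round(2))
if len(sys.argv)>3:
    g=np.array(list(map(float,sys.argv[1:4]))); print('d tool',(R.T@(g-s['tool_pos'])).round(4))
E
python3 d.py 0.6175 0.0455 0.25
```

```text
t 0.8 pos [ 0.1849 -0.4914  0.2006] rot [3.1414 0.     0.3598] F [-0.46  0.07 -0.08] M [-0.05 -0.   -0.  ] open 0.0917 q [-1.36  0.34  1.52  0.    1.28 -0.15]
d tool [ 0.594  -0.3502 -0.0495]
```

apply_moves --plan '[{"tx":0.035,"ty":-0.02,"tz":-0.01,"grip":1},{"tx":0.08,"ty":-0.047,"tz":-0.025,"grip":1},{"tx":0.125,"ty":-0.074,"tz":-0.04,"grip":1},{"tx":0.17,"ty":-0.1,"tz":-0.05,"grip":1},{"tx":0.215,"ty":-0.127,"tz":-0.05,"grip":1},{"tx":0.26,"ty":-0.153,"tz":-0.05,"grip":1},{"tx":0.305,"ty":-0.18,"tz":-0.05,"grip":1},{"tx":0.35,"ty":-0.206,"tz":-0.05,"grip":1}]'

```text
schema error: expected keys tx, ty, tz, yaw, grip
```

apply_moves --plan '[{"tx":0.045,"ty":-0.027,"tz":0,"grip":1},{"tx":0.09,"ty":-0.053,"tz":0,"grip":1},{"tx":0.135,"ty":-0.08,"tz":0,"grip":1},{"tx":0.18,"ty":-0.106,"tz":0,"grip":1},{"tx":0.22,"ty":-0.13,"tz":0,"grip":1},{"tx":0.244,"ty":-0.144,"tz":0,"grip":1},{"tx":0.244,"ty":-0.144,"tz":0,"grip":1}]'

```text
schema error: expected keys tx, ty, tz, yaw, grip
```

```bash
python3 d.py 0.6175 0.0455 0.144; python3 - <<'E'
from h import *
p,d=snap('wrist','w1'); c=robot.get_calibration('wrist')
for o in robot.tip_of('lid_knob','wrist'): print(o, onplane(c,*o['pixel'],.159))
f=np.load('pics/w1.npz'); W=cloud(f); x,y,z=W[...,0],W[...,1],W[...,2]
near=np.hypot(x-.615,y-.045)<.1
k=near&(z>.16)&(z<.18); print(k.sum(),np.median(z[k]),x[k].mean(),y[k].mean(),cv2.minEnclosingCircle(np.c_[x[k],y[k]].astype(np.float32)))
E
```

```text
t 0.8 pos [ 0.1849 -0.4914  0.2006] rot [3.1414 0.     0.3598] F [-0.46  0.07 -0.08] M [-0.05 -0.   -0.  ] open 0.0917 q [-1.36  0.34  1.52  0.    1.28 -0.15]
d tool [ 0.594  -0.3502  0.0565]
0 nan nan nan ((0.0, 0.0), 0.0)
  return _methods._mean(a, axis=axis, dtype=dtype,
  ret = ret.dtype.type(ret / rcount)
<stdin>:6: RuntimeWarning: Mean of empty slice.
```

View pics/w1.png

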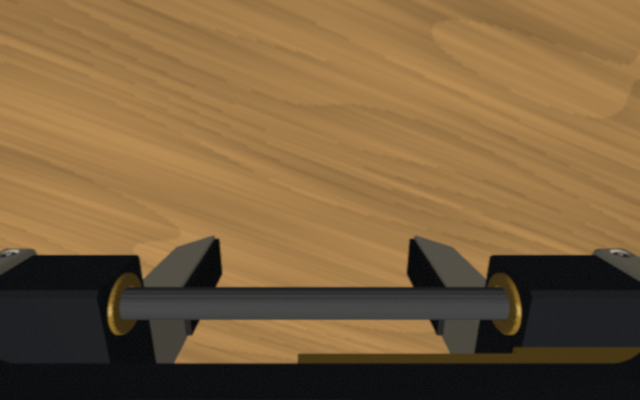

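The move calls were refused because every key is required, so the arm hasn't moved. The picture only shows bare floor and the open fingers.

apply_moves --plan '[{"tx":0.035,"ty":-0.02,"tz":-0.01,"yaw":0,"grip":1},{"tx":0.08,"ty":-0.047,"tz":-0.025,"yaw":0,"grip":1},{"tx":0.125,"ty":-0.074,"tz":-0.04,"yaw":0,"grip":1},{"tx":0.17,"ty":-0.1,"tz":-0.05,"yaw":0,"grip":1},{"tx":0.215,"ty":-0.127,"tz":-0.05,"yaw":0,"grip":1},{"tx":0.26,"ty":-0.153,"tz":-0.05,"yaw":0,"grip":1},{"tx":0.305,"ty":-0.18,"tz":-0.05,"yaw":0,"grip":1},{"tx":0.35,"ty":-0.206,"tz":-0.05,"yaw":0,"grip":1}]'

```text
time: 1.9
tool_pos: [0.4409, -0.1739, 0.2508]
tool_rot: [3.141, -0.0, 0.36]
contact_force: [0.6, -1.4, 0.3]
opening: 0.0922
```

```bash
python3 d.py 0.6175 0.0455 0.25
```

```text
t 1.9 pos [ 0.4409 -0.1739  0.2508] rot [ 3.1409e+00 -4.0000e-04  3.5980e-01] F [ 0.58 -1.36  0.34] M [-0.03  0.04  0.03] open 0.0922 q [-0.54  0.21  1.57 -0.    1.36  0.67]
d tool [ 0.2426 -0.1432  0.0008]
```

apply_moves --plan '[{"tx":0.045,"ty":-0.027,"tz":0,"yaw":0,"grip":1},{"tx":0.09,"ty":-0.053,"tz":0,"yaw":0,"grip":1},{"tx":0.135,"ty":-0.08,"tz":0,"yaw":0,"grip":1},{"tx":0.18,"ty":-0.106,"tz":0,"yaw":0,"grip":1},{"tx":0.22,"ty":-0.13,"tz":0,"yaw":0,"grip":1},{"tx":0.243,"ty":-0.143,"tz":0,"yaw":0,"grip":1},{"tx":0.243,"ty":-0.143,"tz":0,"yaw":0,"grip":1}]'

```text
time: 2.78
tool_pos: [0.6175, 0.0456, 0.2496]
tool_rot: [-3.141, 0.001, 0.362]
contact_force: [-1.1, -1.5, 0.4]
opening: 0.092
```

```bash
python3 d.py 0.6175 0.0455 0.144; python3 - <<'E'
from h import *
p,d=snap('wrist','w2'); c=robot.get_calibration('wrist')
for o in robot.tip_of('lid_knob','wrist'): print(o, onplane(c,*o['pixel'],.159))
f=np.load('pics/w2.npz'); W=cloud(f); x,y,z=W[...,0],W[...,1],W[...,2]
near=np.hypot(x-.615,y-.045)<.1
k=near&(z>.16)&(z<.18); print(k.sum(),np.median(z[k]),x[k].mean(),y[k].mean(),cv2.minEnclosingCircle(np.c_[x[k],y[k]].astype(np.float32)))
E
```

```text
t 2.775 pos [0.6175 0.0456 0.2496] rot [-3.1411e+00  8.0000e-04  3.6230e-01] F [-1.07 -1.51  0.37] M [-0.09  0.01  0.06] open 0.092 q [-0.05  0.49  1.15  0.    1.5   1.16]
d tool [1.000e-04 1.000e-04 1.056e-01]
{'pixel': [188.4, 314.8], 'confidence': 0.92} [0.61691362 0.04235681 0.159     ]
1416 0.16986404227849317 0.6183177562128286 0.04484421633665961 ((0.6168567538261414, 0.044329848140478134), 0.016958316788077354)
```

View pics/w2.png

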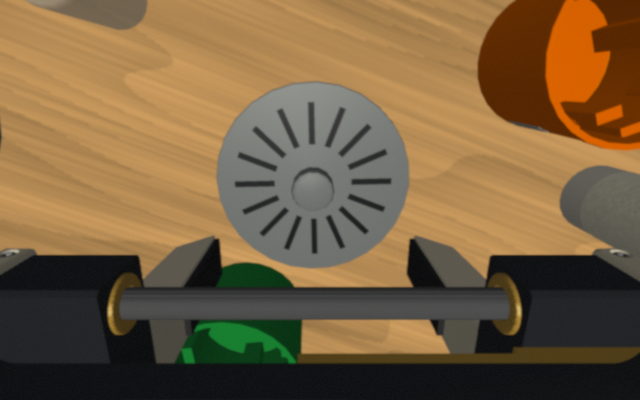

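The lid knob is at wrist pixel (188,314), directly under the tool. Its circle fit gives (0.617, 0.0445) with r 17 mm and top 0.170, which matches the given sizes. Descending.

apply_moves --plan '[{"tx":0,"ty":0.0005,"tz":0.025,"yaw":0,"grip":1},{"tx":0,"ty":0.001,"tz":0.055,"yaw":0,"grip":1},{"tx":0,"ty":0.001,"tz":0.08,"yaw":0,"grip":1},{"tx":0,"ty":0.001,"tz":0.097,"yaw":0,"grip":1},{"tx":0,"ty":0.001,"tz":0.104,"yaw":0,"grip":1},{"tx":0,"ty":0.001,"tz":0.104,"yaw":0,"grip":1}]'

```text
time: 3.62
tool_pos: [0.6172, 0.0424, 0.1468]
tool_rot: [3.141, 0.0, 0.359]
contact_force: [0.1, 0.2, 0.2]
opening: 0.0922
```

apply_moves --plan '[{"tx":0,"ty":0,"tz":0,"yaw":0,"grip":0},{"tx":0,"ty":0,"tz":0,"yaw":0,"grip":-0.5},{"tx":0,"ty":0,"tz":0,"yaw":0,"grip":-1},{"tx":0,"ty":0,"tz":0,"yaw":0,"grip":-1},{"tx":0,"ty":0,"tz":0,"yaw":0,"grip":-1},{"tx":0,"ty":0,"tz":0,"yaw":0,"grip":-1}]' --force 25

```text
time: 4.38
tool_pos: [0.6174, 0.0431, 0.1464]
tool_rot: [3.142, 0.0, 0.36]
contact_force: [0.3, 0.1, -0.2]
opening: 0.0368
```

```bash
python3 d.py 0.5 -0.18 0.23
```

```text
t 4.375 pos [0.6174 0.0431 0.1464] rot [3.1415e+00 1.0000e-04 3.5990e-01] F [ 0.34  0.06 -0.15] M [ 0.03 -0.03 -0.04] open 0.0368 q [-0.05  0.56  1.33 -0.    1.26  1.16]
d tool [-0.1884  0.1675 -0.0835]
```

apply_moves --plan '[{"tx":0,"ty":0,"tz":0,"yaw":0,"grip":-1},{"tx":0,"ty":0,"tz":0,"yaw":0,"grip":-1},{"tx":0,"ty":0,"tz":0,"yaw":0,"grip":-1}]'

```text
time: 4.75
tool_pos: [0.6174, 0.0431, 0.1465]
tool_rot: [3.141, 0.0, 0.36]
contact_force: [0.7, -0.0, 0.3]
opening: 0.0066
```

```bash
python3 d.py 0.5 -0.18 0.23
```

```text
t 4.75 pos [0.6174 0.0431 0.1465] rot [3.1415 0.     0.3598] F [ 0.69 -0.03  0.26] M [0.02 0.01 0.03] open 0.0066 q [-0.05  0.56  1.33 -0.    1.26  1.16]
d tool [-0.1884  0.1675 -0.0835]
```

```bash
python3 - <<'E'
from h import *
snap('wrist','w3'); p,d=snap('side','s3'); snap('top','t3')
cv2.imwrite('pics/s3c.png',cv2.resize(cv2.cvtColor(p,cv2.COLOR_RGB2BGR)[80:260,230:430],(660,594),interpolation=cv2.INTER_CUBIC))
E
```

```text
(no output)
```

View pics/s3c.png

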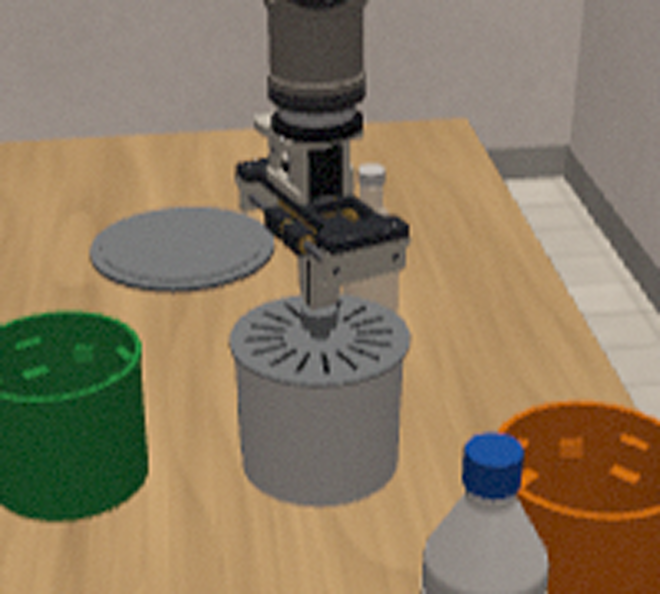

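View pics/w3.png

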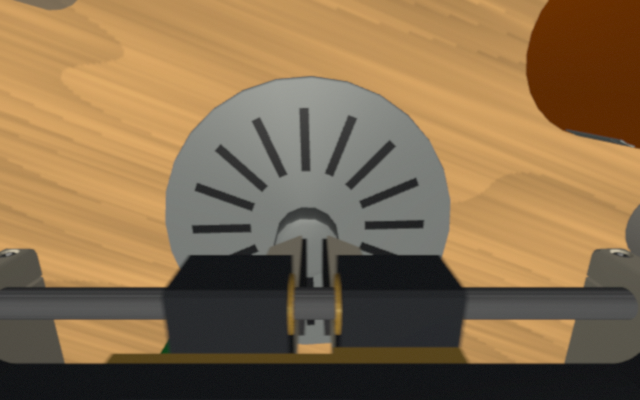

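View pics/t3.png

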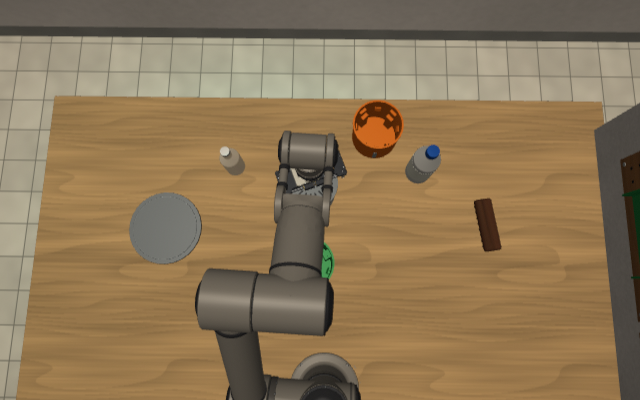

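The fingers shut beside the knob: it's at about (215,307), ahead of the fingertips at about (245,310). I'll measure where the knob and the fingertips really are.

```bash
python3 - <<'E'
from h import *
np.set_printoptions(precision=4,suppress=True)
for n in('w3','s3','w2'):
    f=np.load(f'pics/{n}.npz'); W=cloud(f); x,y,z=W[...,0],W[...,1],W[...,2]
    near=np.hypot(x-.615,y-.045)<.1
    fl=near&(z>.13)&(z<.145)
    print(n,'flange',fl.sum(),np.median(z[fl]),cv2.minEnclosingCircle(np.c_[x[fl],y[fl]].astype(np.float32)))
    k=near&(z>.155)&(z<.174)
    print(' knob',k.sum(),x[k].min(),x[k].max(),y[k].min(),y[k].max())
    if n!='s3':
        for rc in((215,307),(225,307),(240,300),(245,290),(245,340),(250,297),(250,310),(188,314),(240,215),(240,412),(245,205),(260,210)): print(rc,W[rc], f['d'][rc])
E
```

```text
w3 flange 40232 0.13994967812545245 ((0.6172105073928833, 0.04554184526205063), 0.0830162987112999)
 knob 2046 0.6030141139143357 0.6344471541079255 0.032148707091651685 0.06250797090457799
(215, 307) [0.6328 0.0513 0.1657] 0.17645769
(225, 307) [0.6296 0.0501 0.1704] 0.17303194
(240, 300) [0.625  0.0517 0.1798] 0.1651137
(245, 290) [0.6235 0.0557 0.1851] 0.1600211
(245, 340) [0.6311 0.0344 0.1844] 0.16087654
(250, 297) [0.6242 0.0524 0.1893] 0.15622677
(250, 310) [0.6171 0.0439 0.1694] 0.17800729
(188, 314) [0.64   0.0503 0.1393] 0.19986781
(240, 215) [0.5899 0.0935 0.1398] 0.20859799
(240, 412) [ 0.6309 -0.0144  0.1405] 0.20799515
(245, 205) [0.5848 0.0982 0.1399] 0.20947999
(260, 210) [0.6413 0.0799 0.2479] 0.09255515
s3 flange 1143 0.13775557493058904 ((0.6172204613685608, 0.045765288174152374), 0.08490259200334549)
 knob 69 0.6022470701036878 0.6329686506536101 0.027116467348857944 0.05280390950302719
w2 flange 26624 0.14022866666974587 ((0.616367518901825, 0.04422051087021828), 0.08300100266933441)
 knob 1462 0.6005512609902737 0.6336280060194955 0.027607702930424454 0.060953318237528906
(215, 307) [0.5867 0.0382 0.1407] 0.3133064
(225, 307) [0.578  0.0349 0.1411] 0.31562233
(240, 300) [0.5623 0.0358 0.1414] 0.31963876
(245, 290) [0.5534 0.0423 0.139 ] 0.32368013
(245, 340) [ 0.5698 -0.0001  0.1397] 0.32296473
(250, 297) [0.5514 0.0348 0.1401] 0.323981
(250, 310) [0.5558 0.0238 0.1404] 0.32363707
(188, 314) [0.6199 0.0442 0.1698] 0.27566797
(240, 215) [0.608  0.0906 0.2783] 0.17038101
(240, 412) [0.6418 0.0027 0.2795] 0.16923214
(245, 205) [0.6088 0.093  0.2873] 0.1613615
(260, 210) [0.6063 0.0881 0.2939] 0.15623881
```

```bash
python3 - <<'E'
from h import *
np.set_printoptions(precision=4,suppress=True)
def proj(f,X): 
    q=f['camera_matrix']@(f['R']@np.array(X)+f['t']); return (q[1]/q[2]).round(1),(q[0]/q[2]).round(1),q[2].round(4)
f=np.load('pics/w3.npz'); print('campos',-f['R'].T@f['t'],'fwd',f['R'][2])
print('w3 tcp',proj(f,[.6174,.0431,.1465]),'grasp',proj(f,[.6174,.0431,.1655]))
f=np.load('pics/w2.npz'); print('w2 cam',-f['R'].T@f['t'],'tcp',proj(f,[.6175,.0456,.2496]),'grasp',proj(f,[.6175,.0456,.2686]))
f=np.load('pics/s3.npz'); print('s3 tcp',proj(f,[.6174,.0431,.1465]),proj(f,[.6174,.0431,.1745]))
# fingertip cloud in wrist w2
f=np.load('pics/w2.npz'); W=cloud(f); z=W[...,2]
tx=np.array([np.cos(.36),np.sin(.36)]); ty=np.array([np.sin(.36),-np.cos(.36)])
rel=W[...,:2]-np.array([.6175,.0456])
a=rel@tx; b=rel@ty
for cols in((140,225),(405,490)):
    m=np.zeros(z.shape,bool); m[230:365,cols[0]:cols[1]]=1; m&=(z>.2)
    print(cols,m.sum(),'x',a[m].min(),a[m].max(),'y',b[m].min(),b[m].max(),'zmin',z[m].min())
f=np.load('pics/w3.npz'); W=cloud(f); z=W[...,2]; rel=W[...,:2]-np.array([.6174,.0431]); a=rel@tx;b=rel@ty
m=np.zeros(z.shape,bool); m[230:258,270:360]=1; m&=(z>.172); print('w3 tip',m.sum(),'x',a[m].min(),a[m].max(),'y',b[m].min(),b[m].max(),'z',z[m].min(),z[m].max())
E
```

```text
campos [0.6915 0.0699 0.3314] fwd [-0.2761 -0.1053 -0.9553]
w3 tcp (np.float64(232.0), np.float64(311.8), np.float64(0.1999)) grasp (np.float64(246.6), np.float64(311.6), np.float64(0.1818))
w2 cam [0.6912 0.0714 0.4347] tcp (np.float64(230.2), np.float64(310.3), np.float64(0.2)) grasp (np.float64(244.7), np.float64(309.9), np.float64(0.1818))
s3 tcp (np.float64(179.5), np.float64(326.1), np.float64(1.1385)) (np.float64(171.3), np.float64(326.0), np.float64(1.1235))
(140, 225) 7817 x -0.013729489702491078 0.03129252623375303 y -0.06251442783365656 -0.016600854226334602 zmin 0.27660271617094295
(405, 490) 8306 x -0.013604254559399565 0.032331810077536424 y 0.020601627156331553 0.06668114121560353 zmin 0.2761334990266913
w3 tip 1275 x 0.0074567672105924085 0.0358872799549011 y -0.01834471285548923 0.021111709150106715 z 0.17335388324562795 0.24713900780490997
```

```bash
python3 - <<'E'
from h import *
np.set_printoptions(precision=4,suppress=True)
tx=np.array([np.cos(.36),np.sin(.36)]); ty=np.array([np.sin(.36),-np.cos(.36)])
for n,P,lo in(('w2',[.6175,.0456,.2496],.2),('w3',[.6174,.0431,.1465],.1715)):
    f=np.load(f'pics/{n}.npz'); W=cloud(f); rel=W-np.array(P); a=rel[...,:2]@tx; b=rel[...,:2]@ty; h=rel[...,2]
    for r in range(232,360,8):
        print(n,r,[(c,*(round(float(q[r,c])*1000) for q in(a,b,h))) for c in ((150,180,215,412,440,480) if n=='w2' else (200,280,298,303,330,345,420)) if rel[r,c,2]+P[2]>lo])
f=np.load('pics/s3.npz'); W=cloud(f); rel=W-np.array([.6174,.0431,.1465]);
for r in range(150,182,2): print(r,[(c,*(rel[r,c]*1000).round().astype(int)) for c in (322,325,328,331,334)])
E
```

```text
w2 232 []
w2 240 [(215, 7, -45, 29), (412, 8, 49, 30)]
w2 248 [(180, 9, -58, 41), (215, 6, -44, 36), (412, 5, 48, 33), (440, 9, 58, 41)]
w2 256 [(180, 9, -55, 49), (215, 2, -44, 36), (412, 1, 48, 33), (440, 9, 56, 49)]
w2 264 [(180, 9, -52, 56), (215, 0, -43, 39), (412, -3, 49, 34), (440, 9, 53, 56)]
w2 272 [(180, 9, -50, 62), (215, -4, -44, 39), (412, -6, 48, 36), (440, 9, 51, 63)]
w2 280 [(150, 9, -59, 68), (180, 8, -48, 68), (215, -8, -44, 39), (412, -10, 48, 36), (440, 8, 50, 67), (480, 8, 64, 68)]
w2 288 [(150, 29, -40, 106), (180, 29, -32, 107), (215, 29, -23, 106), (412, 29, 27, 106), (440, 29, 34, 106), (480, 29, 44, 106)]
w2 296 [(150, 29, -38, 109), (180, 28, -31, 108), (215, 28, -22, 109), (412, 29, 26, 109), (440, 28, 33, 108), (480, 29, 43, 109)]
w2 304 [(150, 27, -38, 110), (180, 27, -31, 110), (215, 27, -22, 110), (412, 28, 26, 111), (440, 28, 32, 111), (480, 27, 42, 110)]
w2 312 [(150, 25, -38, 111), (180, 24, -31, 110), (215, 25, -22, 111), (412, 26, 26, 111), (440, 25, 33, 111), (480, 25, 43, 110)]
w2 320 [(150, 11, -47, 95), (180, -3, -46, 77), (440, -5, 49, 73), (
[... 5652 characters left out ...]
325, np.int64(-4), np.int64(-12), np.int64(19)), (328, np.int64(4), np.int64(-14), np.int64(20)), (331, np.int64(14), np.int64(-6), np.int64(14)), (334, np.int64(28), np.int64(38), np.int64(-11))]
178 [(322, np.int64(-13), np.int64(-4), np.int64(8)), (325, np.int64(-5), np.int64(-14), np.int64(14)), (328, np.int64(5), np.int64(-11), np.int64(11)), (331, np.int64(14), np.int64(-10), np.int64(10)), (334, np.int64(27), np.int64(23), np.int64(-10))]
180 [(322, np.int64(-11), np.int64(14), np.int64(-9)), (325, np.int64(-4), np.int64(-11), np.int64(5)), (328, np.int64(4), np.int64(-12), np.int64(5)), (331, np.int64(16), np.int64(14), np.int64(-10)), (334, np.int64(25), np.int64(10), np.int64(-9))]
```

The real fingertips end about 27 mm above the reported TCP. Wrist depth, side depth and the carriage height all show this, and the lateral offset is about 2 mm. So the fingers closed above the knob, and the lid is untouched at (0.6172, 0.0455). I'll open, recentre and go about 29 mm lower.

apply_moves --plan '[{"tx":0,"ty":0,"tz":0,"yaw":0,"grip":1},{"tx":0.001,"ty":-0.0045,"tz":0,"yaw":0,"grip":1},{"tx":0.001,"ty":-0.0045,"tz":0,"yaw":0,"grip":1},{"tx":0.001,"ty":-0.0045,"tz":0,"yaw":0,"grip":1},{"tx":0.001,"ty":-0.0045,"tz":0,"yaw":0,"grip":1},{"tx":0.001,"ty":-0.0045,"tz":0,"yaw":0,"grip":1}]'

```text
time: 5.65
tool_pos: [0.6167, 0.0476, 0.1465]
tool_rot: [3.141, -0.0, 0.36]
contact_force: [0.1, -0.0, -0.2]
opening: 0.056
```

```bash
python3 d.py 0.6170 0.0475 0.1175;python3 - <<'E'
from h import *
snap('wrist','w4')
E
```

```text
t 5.65 pos [0.6167 0.0476 0.1465] rot [ 3.1415 -0.      0.3597] F [ 0.13 -0.03 -0.19] M [0.02 0.05 0.02] open 0.056 q [-0.05  0.56  1.33 -0.    1.26  1.16]
d tool [0.0002 0.0002 0.029 ]
```

View pics/w4.png

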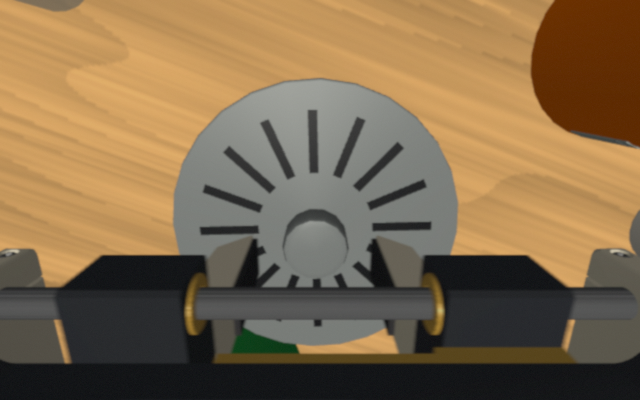

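The knob at (243,316) is centred between the fingers (inner edges at cols 257 and 372). Descending slowly.

apply_moves --plan '[{"tx":0,"ty":0,"tz":0.005,"yaw":0,"grip":1},{"tx":0,"ty":0,"tz":0.012,"yaw":0,"grip":1},{"tx":0,"ty":0,"tz":0.02,"yaw":0,"grip":1},{"tx":0,"ty":0,"tz":0.026,"yaw":0,"grip":1},{"tx":0,"ty":0,"tz":0.028,"yaw":0,"grip":1},{"tx":0,"ty":0,"tz":0.028,"yaw":0,"grip":1}]'

```text
time: 6.45
tool_pos: [0.6167, 0.0477, 0.1184]
tool_rot: [3.142, 0.0, 0.36]
contact_force: [0.2, -0.0, -0.3]
opening: 0.0921
```

apply_moves --plan '[{"tx":0,"ty":0,"tz":0,"yaw":0,"grip":-1},{"tx":0,"ty":0,"tz":0,"yaw":0,"grip":-1},{"tx":0,"ty":0,"tz":0,"yaw":0,"grip":-1},{"tx":0,"ty":0,"tz":0,"yaw":0,"grip":-1},{"tx":0,"ty":0,"tz":0,"yaw":0,"grip":-1},{"tx":0,"ty":0,"tz":0,"yaw":0,"grip":-1},{"tx":0,"ty":0,"tz":0,"yaw":0,"grip":-1},{"tx":0,"ty":0,"tz":0,"yaw":0,"grip":-1}]' --force 25

```text
time: 7.45
tool_pos: [0.6168, 0.0476, 0.1185]
tool_rot: [3.141, -0.0, 0.36]
contact_force: [0.6, -0.2, -0.9]
opening: 0.0333
```

```bash
python3 d.py 0.5 -0.18 0.23
```

```text
t 7.45 pos [0.6168 0.0476 0.1185] rot [ 3.1414 -0.      0.3598] F [ 0.56 -0.24 -0.88] M [-0.04 -0.01  0.01] open 0.0333 q [-0.05  0.58  1.37 -0.    1.19  1.16]
d tool [-0.1894  0.172  -0.1115]
```

apply_moves --plan '[{"tx":0,"ty":0,"tz":-0.003,"yaw":0,"grip":-1},{"tx":0,"ty":0,"tz":-0.01,"yaw":0,"grip":-1},{"tx":0,"ty":0,"tz":-0.02,"yaw":0,"grip":-1},{"tx":0,"ty":0,"tz":-0.035,"yaw":0,"grip":-1},{"tx":0,"ty":0,"tz":-0.05,"yaw":0,"grip":-1},{"tx":0,"ty":0,"tz":-0.06,"yaw":0,"grip":-1},{"tx":0,"ty":0,"tz":-0.06,"yaw":0,"grip":-1}]'

```text
time: 8.32
tool_pos: [0.6172, 0.0477, 0.1797]
tool_rot: [3.141, -0.002, 0.36]
contact_force: [-0.2, -0.6, -1.3]
opening: 0.0334
```

```bash
python3 d.py 0.5 -0.18 0.18;python3 - <<'E'
from h import *
snap('wrist','w5');p,d=snap('side','s5')
cv2.imwrite('pics/s5c.png',cv2.resize(cv2.cvtColor(p,cv2.COLOR_RGB2BGR)[80:260,230:430],(660,594),interpolation=cv2.INTER_CUBIC))
E
```

```text
t 8.325 pos [0.6172 0.0477 0.1797] rot [ 3.1407e+00 -1.9000e-03  3.5990e-01] F [-0.2  -0.57 -1.3 ] M [-0.01  0.04  0.04] open 0.0334 q [-0.05  0.53  1.28 -0.    1.33  1.16]
d tool [-0.1899  0.1718 -0.0005]
```

View pics/s5c.png

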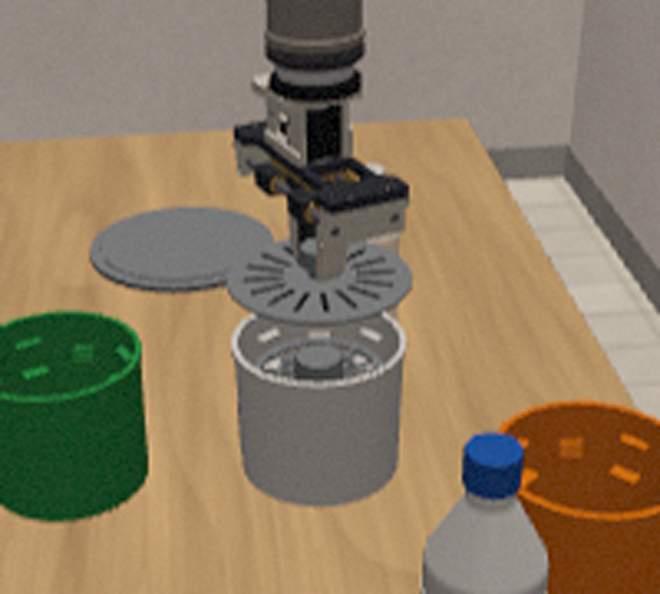

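The lid is held level, clear of the tub, with the tray and boss visible below. Now I'll carry it to bare floor at (0.50, -0.18).

apply_moves --plan '[{"tx":-0.015,"ty":0.0136,"tz":0,"yaw":0,"grip":-1},{"tx":-0.045,"ty":0.041,"tz":0,"yaw":0,"grip":-1},{"tx":-0.08,"ty":0.0725,"tz":0,"yaw":0,"grip":-1},{"tx":-0.115,"ty":0.104,"tz":0,"yaw":0,"grip":-1},{"tx":-0.148,"ty":0.134,"tz":0,"yaw":0,"grip":-1},{"tx":-0.175,"ty":0.159,"tz":0,"yaw":0,"grip":-1},{"tx":-0.19,"ty":0.172,"tz":0,"yaw":0,"grip":-1},{"tx":-0.19,"ty":0.172,"tz":0,"yaw":0,"grip":-1}]'

```text
time: 9.43
tool_pos: [0.498, -0.1819, 0.1782]
tool_rot: [-3.141, 0.001, 0.357]
contact_force: [-0.1, 0.1, -1.7]
opening: 0.033
```

```bash
python3 d.py 0.5 -0.18 -0.01;python3 - <<'E'
from h import *
np.set_printoptions(precision=4,suppress=True)
snap('wrist','w6');p,d=snap('side','s6');p2,_=snap('top','t6')
cv2.imwrite('pics/s6c.png',np.vstack([cv2.resize(cv2.cvtColor(q,cv2.COLOR_RGB2BGR)[60:300,180:520],(425,300)) for q in(p,p2)]))
f=np.load('pics/w6.npz'); W=cloud(f); z=W[...,2]; s=robot.observe()['tool_pos']
m=(np.hypot(W[...,0]-s[0],W[...,1]-s[1])<.09)&(z>.15)&(z<.23)
v,u=np.nonzero(m); sel=(v<235); P=W[v[sel],u[sel]]
P=P[(P[:,2]<.215)]; A=np.c_[P[:,:2]-s[:2],np.ones(len(P))]; c=np.linalg.lstsq(A,P[:,2],rcond=None)[0]; print('lid top plane',c, len(P), np.std(A@c-P[:,2]))
E
```

```text
t 9.425 pos [ 0.498  -0.1819  0.1782] rot [-3.1412e+00  9.0000e-04  3.5680e-01] F [-0.1   0.12 -1.74] M [ 0.01 -0.04 -0.06] open 0.033 q [-0.49  0.37  1.55 -0.    1.23  0.72]
d tool [ 0.0027 -0.001   0.1882]
lid top plane [-0.0035 -0.0018  0.1999] 40800 0.0008257826864755812
```

View pics/s6c.png

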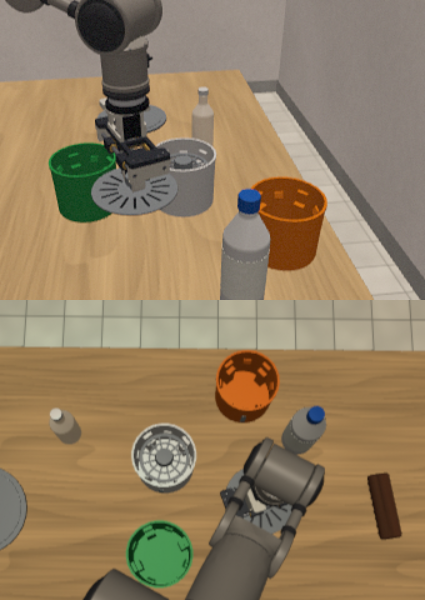

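View pics/w6.png

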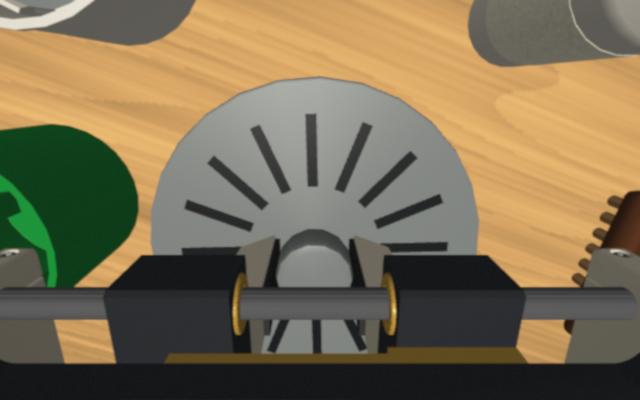

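The lid is level, top at 0.200 and underside at 0.190, over bare floor. The bottle, brush and tubs are clear. Lowering.

apply_moves --plan '[{"tx":0,"ty":0,"tz":0.012,"yaw":0,"grip":-1},{"tx":0,"ty":0,"tz":0.04,"yaw":0,"grip":-1},{"tx":0,"ty":0,"tz":0.075,"yaw":0,"grip":-1},{"tx":0,"ty":0,"tz":0.11,"yaw":0,"grip":-1},{"tx":0,"ty":0,"tz":0.14,"yaw":0,"grip":-1},{"tx":0,"ty":0,"tz":0.162,"yaw":0,"grip":-1},{"tx":0,"ty":0,"tz":0.175,"yaw":0,"grip":-1},{"tx":0,"ty":0,"tz":0.175,"yaw":0,"grip":-1}]'

```text
time: 10.58
tool_pos: [0.4989, -0.1796, 0.0026]
tool_rot: [-3.14, 0.001, 0.36]
contact_force: [0.4, -0.1, -1.6]
opening: 0.0334
```

```bash
python3 d.py;python3 - <<'E'
from h import *
np.set_printoptions(precision=4,suppress=True)
snap('wrist','w7')
f=np.load('pics/w7.npz'); W=cloud(f); z=W[...,2]; s=robot.observe()['tool_pos']
v,u=np.mgrid[0:400,0:640]; m=(np.hypot(W[...,0]-s[0],W[...,1]-s[1])<.08)&(v<235)&(z>0.01)&(z<.04)
print(np.median(z[m]),m.sum(), 'floor',np.median(z[20:60,200:400]))
E
```

```text
t 10.575 pos [ 0.4989 -0.1796  0.0026] rot [-3.1401e+00  1.4000e-03  3.6050e-01] F [ 0.4  -0.14 -1.61] M [-0.   -0.03 -0.  ] open 0.0334 q [-0.49  0.59  1.74 -0.    0.81  0.72]
0.024902160935755487 38174 floor nan
```

Lid top is at 0.0249, so its underside is about 15 mm above the floor. Now slowly down to contact.

apply_moves --plan '[{"tx":0,"ty":0,"tz":0.003,"yaw":0,"grip":-1},{"tx":0,"ty":0,"tz":0.006,"yaw":0,"grip":-1},{"tx":0,"ty":0,"tz":0.009,"yaw":0,"grip":-1},{"tx":0,"ty":0,"tz":0.011,"yaw":0,"grip":-1},{"tx":0,"ty":0,"tz":0.0125,"yaw":0,"grip":-1},{"tx":0,"ty":0,"tz":0.0125,"yaw":0,"grip":-1}]'

```text
time: 11.38
tool_pos: [0.4994, -0.1802, -0.0091]
tool_rot: [-3.142, 0.0, 0.36]
contact_force: [0.9, -0.8, -0.3]
opening: 0.0335
```

```bash
python3 d.py;python3 - <<'E'
from h import *
np.set_printoptions(precision=4,suppress=True)
snap('wrist','w8')
f=np.load('pics/w8.npz'); W=cloud(f); z=W[...,2]; s=robot.observe()['tool_pos']
v,u=np.mgrid[0:400,0:640]; m=(np.hypot(W[...,0]-s[0],W[...,1]-s[1])<.08)&(v<235)&(z>0.005)&(z<.04)
print(np.median(z[m]),m.sum(), 'floor',np.nanmedian(z[20:60,200:400]))
E
```

```text
t 11.375 pos [ 0.4994 -0.1802 -0.0091] rot [-3.1415e+00  2.0000e-04  3.5980e-01] F [ 0.85 -0.8  -0.33] M [-0.02  0.01  0.  ] open 0.0335 q [-0.49  0.61  1.75 -0.    0.78  0.72]
0.01244269320392981 38301 floor 0.0008256085058999169
```

apply_moves --plan '[{"tx":0,"ty":0,"tz":0.0005,"yaw":0,"grip":-1},{"tx":0,"ty":0,"tz":0.001,"yaw":0,"grip":-1},{"tx":0,"ty":0,"tz":0.001,"yaw":0,"grip":-1}]'

```text
time: 11.8
tool_pos: [0.4994, -0.1802, -0.01]
tool_rot: [3.142, 0.0, 0.36]
contact_force: [-0.3, -0.5, -1.4]
opening: 0.0334
```

```bash
python3 d.py
```

```text
t 11.8 pos [ 0.4994 -0.1802 -0.01  ] rot [3.1415 0.     0.3598] F [-0.33 -0.47 -1.4 ] M [ 0.05  0.03 -0.02] open 0.0334 q [-0.49  0.61  1.75 -0.    0.78  0.72]
```

apply_moves --plan '[{"tx":0,"ty":0,"tz":0.0005,"yaw":0,"grip":-1},{"tx":0,"ty":0,"tz":0.001,"yaw":0,"grip":-1},{"tx":0,"ty":0,"tz":0.001,"yaw":0,"grip":-1}]'

```text
time: 12.18
tool_pos: [0.4995, -0.1803, -0.0106]
tool_rot: [3.141, -0.0, 0.36]
contact_force: [-1.2, 0.9, 4.0]
opening: 0.0334
```

```bash
python3 d.py
```

```text
t 12.175 pos [ 0.4995 -0.1803 -0.0106] rot [ 3.1413e+00 -2.0000e-04  3.5980e-01] F [-1.24  0.89  3.96] M [ 0.05  0.23 -0.01] open 0.0334 q [-0.49  0.61  1.75 -0.    0.78  0.72]
```

Floor contact, about 4–5 N. Releasing.

apply_moves --plan '[{"tx":0,"ty":0,"tz":-0.0004,"yaw":0,"grip":-1},{"tx":0,"ty":0,"tz":-0.0004,"yaw":0,"grip":0.2},{"tx":0,"ty":0,"tz":-0.0004,"yaw":0,"grip":0.2},{"tx":0,"ty":0,"tz":-0.0004,"yaw":0,"grip":0.2},{"tx":0,"ty":0,"tz":-0.0004,"yaw":0,"grip":0.2},{"tx":0,"ty":0,"tz":-0.0004,"yaw":0,"grip":0.2}]'

```text
time: 12.92
tool_pos: [0.4995, -0.1802, -0.0106]
tool_rot: [3.141, -0.0, 0.36]
contact_force: [-0.2, 0.7, 0.2]
opening: 0.0553
```

```bash
python3 d.py 0.617 0.0475 0.16
```

```text
t 12.925 pos [ 0.4995 -0.1802 -0.0106] rot [ 3.1415 -0.      0.3598] F [-0.17  0.74  0.16] M [-0.02  0.01 -0.06] open 0.0553 q [-0.49  0.61  1.75 -0.    0.78  0.72]
d tool [ 0.1902 -0.1717 -0.1706]
```

apply_moves --plan '[{"tx":0,"ty":0,"tz":-0.008,"yaw":0,"grip":0.2},{"tx":0,"ty":0,"tz":-0.025,"yaw":0,"grip":0.2},{"tx":0,"ty":0,"tz":-0.05,"yaw":0,"grip":0.2},{"tx":0,"ty":0,"tz":-0.085,"yaw":0,"grip":-1},{"tx":0,"ty":0,"tz":-0.125,"yaw":0,"grip":-1},{"tx":0,"ty":0,"tz":-0.16,"yaw":0,"grip":-1},{"tx":0.01,"ty":-0.009,"tz":-0.175,"yaw":0,"grip":-1},{"tx":0.03,"ty":-0.027,"tz":-0.18,"yaw":0,"grip":-1}]'

```text
time: 13.92
tool_pos: [0.5185, -0.1449, 0.1715]
tool_rot: [3.139, -0.002, 0.358]
contact_force: [-0.2, 0.7, -0.8]
opening: 0.0096
```

```bash
python3 d.py 0.617 0.0475 0.16;python3 - <<'E'
from h import *
snap('wrist','w9');p,d=snap('side','s9');p2,d2=snap('top','t9')
cv2.imwrite('pics/s9c.png',np.vstack([cv2.resize(cv2.cvtColor(q,cv2.COLOR_RGB2BGR)[60:300,180:520],(425,300)) for q in(p,p2)]))
b=cv2.cvtColor(p2,cv2.COLOR_RGB2BGR)[145:225,270:350]; cv2.imwrite('pics/t9c.png',cv2.resize(b,(600,600),interpolation=cv2.INTER_CUBIC))
np.set_printoptions(precision=4,suppress=True)
for n in('t9','s9'):
    f=np.load(f'pics/{n}.npz'); W=cloud(f); x,y,z=W[...,0],W[...,1],W[...,2]
    near=np.hypot(x-.617,y-.0455)<.1
    b=near&(np.hypot(x-.617,y-.0455)<.035)&(z>.112)&(z<.126); print(n,'boss',b.sum(),np.median(z[b]),x[b].mean(),y[b].mean(),cv2.minEnclosingCircle(np.c_[x[b],y[b]].astype(np.float32)))
    rim=near&(z>.131)&(z<.142); print('rim',rim.sum(),cv2.minEnclosingCircle(np.c_[x[rim],y[rim]].astype(np.float32)), np.median(z[rim]))
    for l in('tray_boss','tray'):
        for o in robot.tip_of(l,'top' if n=='t9' else 'side'): print(l,o,onplane(f,*o['pixel'],.119 if l=='tray_boss' else .098))
    
E
```

```text
t 13.925 pos [ 0.5185 -0.1449  0.1715] rot [ 3.1391e+00 -2.1000e-03  3.5810e-01] F [-0.21  0.72 -0.77] M [ 0.03  0.04 -0.01] open 0.0096 q [-0.41  0.39  1.54 -0.    1.21  0.8 ]
d tool [ 0.1596 -0.1457  0.0115]
t9 boss 142 0.11706335010631569 0.6173697098474334 0.045253055618454906 ((0.6171061992645264, 0.04518996924161911), 0.02176942303776741)
rim 264 ((0.6175535917282104, 0.045657116919755936), 0.08007925748825073) 0.13479676226729692
tray_boss {'pixel': [183.4, 309.5], 'confidence': 0.7} [0.6194 0.0498 0.119 ]
tray_boss {'pixel': [227.8, 382.8], 'confidence': 0.53} [ 0.4841 -0.1755  0.119 ]
s9 boss 73 0.11618219420566697 0.6223258943537324 0.0406751605952187 ((0.6190515756607056, 0.04354884475469589), 0.022839978337287903)
rim 154 ((0.6162064671516418, 0.04438568651676178), 0.08286433666944504) 0.13306500465408086
tray_boss {'pixel': [191.6, 325.4], 'confidence': 0.8} [0.6125 0.0195 0.119 ]
tray {'pixel': [193.4, 327.6], 'confidence': 0.69} [0.6214 0.0423 0.098 ]
tray {'pixel': [154.8, 284.0], 'confidence': 0.55} [0.4925 0.3288 0.098 ]
tray {'pixel': [393.7, 304.8], 'confidence': 0.41} [ 0.5145 -0.58    0.098 ]
```

View pics/s9c.png

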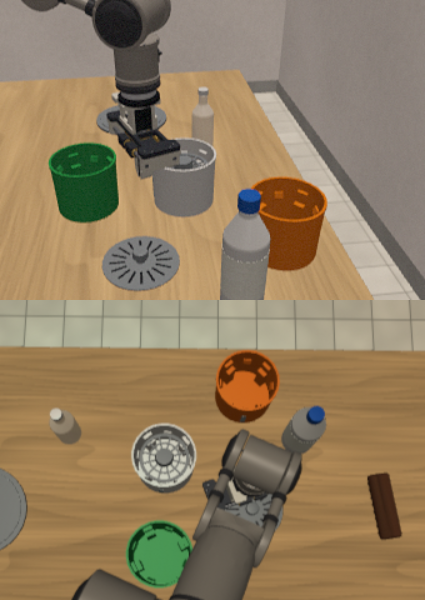

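View pics/t9c.png

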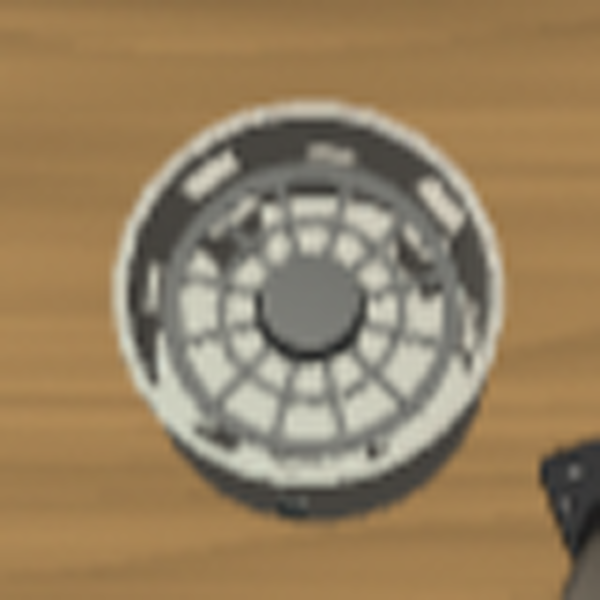

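The lid stands upright on bare floor at side view (238,292), and all bystanders look unmoved. The boss is at (0.6172, 0.0452), top about 0.118. Moving over it with the fingers shut.

apply_moves --plan '[{"tx":0.03,"ty":-0.0274,"tz":0,"yaw":0,"grip":-1},{"tx":0.065,"ty":-0.0593,"tz":0,"yaw":0,"grip":-1},{"tx":0.1,"ty":-0.0913,"tz":0,"yaw":0,"grip":-1},{"tx":0.13,"ty":-0.1187,"tz":0,"yaw":0,"grip":-1},{"tx":0.152,"ty":-0.139,"tz":0,"yaw":0,"grip":-1},{"tx":0.16,"ty":-0.146,"tz":0,"yaw":0,"grip":-1},{"tx":0.16,"ty":-0.146,"tz":0,"yaw":0,"grip":-1},{"tx":0.16,"ty":-0.146,"tz":0,"yaw":0,"grip":-1}]' --force 10

```text
time: 15.28
tool_pos: [0.616, 0.0472, 0.1693]
tool_rot: [3.141, 0.001, 0.358]
contact_force: [0.4, -0.9, -0.4]
opening: 0.0005
```

```bash
python3 d.py 0.6168 0.0474 0.098;python3 - <<'E'
from h import *
np.set_printoptions(precision=4,suppress=True)
snap('wrist','w10')
f=np.load('pics/w10.npz'); W=cloud(f); x,y,z=W[...,0],W[...,1],W[...,2]
b=(np.hypot(x-.617,y-.0455)<.035)&(z>.112)&(z<.124); print('boss',b.sum(),np.median(z[b]),cv2.minEnclosingCircle(np.c_[x[b],y[b]].astype(np.float32)))
r=np.hypot(x-.617,y-.0455); rim=(r<.1)&(z>.131)&(z<.142); print('rim',rim.sum(),cv2.minEnclosingCircle(np.c_[x[rim],y[rim]].astype(np.float32)))
s=robot.observe(); P=s['tool_pos']; a=s['tool_rot'][2]; tx=np.array([np.cos(a),np.sin(a)]); ty=np.array([np.sin(a),-np.cos(a)])
rel=W-P; A=rel[...,:2]@tx; B=rel[...,:2]@ty; h=rel[...,2]
m=(h>.026)&(h<.055)&(abs(A)<.03)&(abs(B)<.03); print('tips',m.sum(),'x',np.percentile(A[m],[1,50,99]),'y',np.percentile(B[m],[1,50,99]),'h',np.percentile(h[m],[0,1]))
E
```

```text
t 15.275 pos [0.616  0.0472 0.1693] rot [3.1413e+00 7.0000e-04 3.5850e-01] F [ 0.35 -0.88 -0.4 ] M [-0.03 -0.    0.03] open 0.0005 q [-0.05  0.54  1.3  -0.    1.31  1.17]
d tool [0.0009 0.0001 0.0713]
boss 2847 0.11899719648656137 ((0.6165949702262878, 0.04516085609793663), 0.021689800545573235)
rim 4914 ((0.6160694360733032, 0.045070797204971313), 0.08011576533317566)
tips 1300 x [-0.0073  0.0096  0.0104] y [-0.0147  0.0012  0.0175] h [0.027  0.0281]
```

View pics/w10.png

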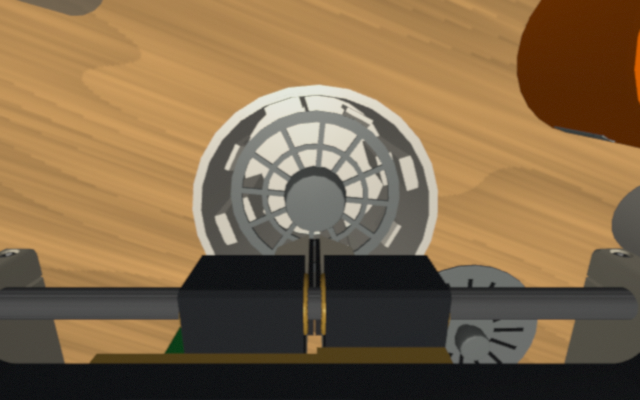

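Fingers shut. The tips sit within 1 mm of the boss centre at wrist (197,316), boss top 0.119. Descending to about 5 mm above the boss.

apply_moves --plan '[{"tx":0.0005,"ty":0.0003,"tz":0.01,"yaw":0,"grip":-1},{"tx":0.0005,"ty":0.0003,"tz":0.03,"yaw":0,"grip":-1},{"tx":0.0005,"ty":0.0003,"tz":0.05,"yaw":0,"grip":-1},{"tx":0.0005,"ty":0.0003,"tz":0.064,"yaw":0,"grip":-1},{"tx":0.0005,"ty":0.0003,"tz":0.071,"yaw":0,"grip":-1},{"tx":0.0005,"ty":0.0003,"tz":0.071,"yaw":0,"grip":-1}]'

```text
time: 16.08
tool_pos: [0.6168, 0.0484, 0.0981]
tool_rot: [-3.141, 0.001, 0.36]
contact_force: [-0.1, 0.4, 0.5]
opening: 0.0005
```

```bash
python3 d.py; python3 - <<'E'
from h import *
snap('wrist','w11')
E
```

```text
t 16.075 pos [0.6168 0.0484 0.0981] rot [-3.1415e+00  5.0000e-04  3.5960e-01] F [-0.12  0.44  0.46] M [-0.    0.05 -0.03] open 0.0005 q [-0.05  0.6   1.39 -0.    1.15  1.17]
```

View pics/w11.png

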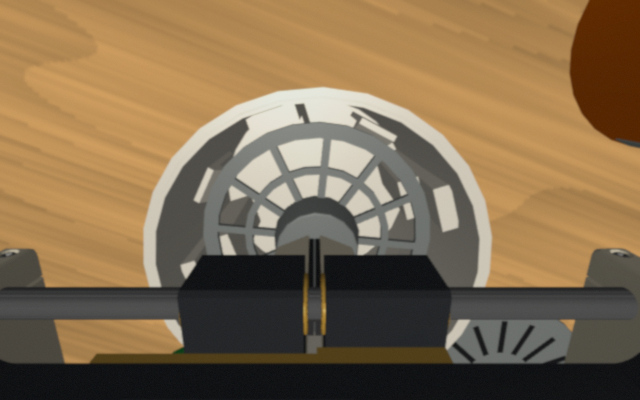

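The seam is at col 314.5 and the boss spans cols 276–359 (centre 317.5), so I need about +1.5 mm in tool y. Then I'll creep down.

apply_moves --plan '[{"tx":-0.0004,"ty":0.0015,"tz":0,"yaw":0,"grip":-1},{"tx":-0.0004,"ty":0.0015,"tz":0.002,"yaw":0,"grip":-1},{"tx":-0.0004,"ty":0.0015,"tz":0.004,"yaw":0,"grip":-1},{"tx":-0.0004,"ty":0.0015,"tz":0.0055,"yaw":0,"grip":-1},{"tx":-0.0004,"ty":0.0015,"tz":0.006,"yaw":0,"grip":-1}]'

```text
time: 16.75
tool_pos: [0.617, 0.047, 0.0922]
tool_rot: [-3.142, 0.0, 0.36]
contact_force: [-0.8, -0.8, 1.0]
opening: 0.0007
```

```bash
python3 d.py
```

```text
t 16.75 pos [0.617  0.047  0.0922] rot [-3.1416e+00  3.0000e-04  3.5980e-01] F [-0.77 -0.84  1.02] M [0.01 0.13 0.02] open 0.0007 q [-0.05  0.61  1.4  -0.    1.14  1.16]
```

apply_moves --plan '[{"tx":0,"ty":0,"tz":0.0005,"yaw":0,"grip":-1},{"tx":0,"ty":0,"tz":0.001,"yaw":0,"grip":-1},{"tx":0,"ty":0,"tz":0.0015,"yaw":0,"grip":-1},{"tx":0,"ty":0,"tz":0.002,"yaw":0,"grip":-1},{"tx":0,"ty":0,"tz":0.0025,"yaw":0,"grip":-1},{"tx":0,"ty":0,"tz":0.003,"yaw":0,"grip":-1}]'

```text
time: 17.5
tool_pos: [0.6177, 0.047, 0.0907]
tool_rot: [3.141, -0.002, 0.36]
contact_force: [-3.2, 0.2, 8.6]
opening: 0.0006
```

```bash
python3 d.py
```

```text
t 17.5 pos [0.6177 0.047  0.0907] rot [ 3.1407e+00 -1.9000e-03  3.5990e-01] F [-3.2   0.17  8.58] M [0.04 0.28 0.03] open 0.0006 q [-0.05  0.61  1.4  -0.    1.13  1.16]
```

apply_moves --plan '[{"tx":-0.0003,"ty":0,"tz":0.0005,"yaw":0,"grip":-1},{"tx":-0.0005,"ty":0,"tz":0.001,"yaw":0,"grip":-1},{"tx":-0.0005,"ty":0,"tz":0.0015,"yaw":0,"grip":-1},{"tx":-0.0005,"ty":0,"tz":0.0015,"yaw":0,"grip":-1}]'

```text
time: 18.0
tool_pos: [0.6179, 0.0469, 0.0899]
tool_rot: [3.14, -0.004, 0.36]
contact_force: [-2.2, 0.3, 11.7]
opening: 0.0003
```

```bash
python3 d.py; python3 - <<'E'
from h import *
snap('wrist','w12')
np.set_printoptions(precision=4,suppress=True)
f=np.load('pics/w12.npz'); W=cloud(f); x,y,z=W[...,0],W[...,1],W[...,2]; r=np.hypot(x-.617,y-.0455)
m=(r>.057)&(r<.0625)&(z>.08)&(z<.108); P=W[m]
A=np.c_[P[:,0]-.617,P[:,1]-.0455,np.ones(len(P))]; c=np.linalg.lstsq(A,P[:,2],rcond=None)[0]; 
for _ in range(5):
    e=abs(A@c-P[:,2])<.002; c=np.linalg.lstsq(A[e],P[e,2],rcond=None)[0]
print('tray rim plane (top)',c,e.sum(),len(P))
E
```

```text
t 18.0 pos [0.6179 0.0469 0.0899] rot [ 3.1401 -0.0036  0.3599] F [-2.24  0.27 11.66] M [ 0.04  0.19 -0.03] open 0.0003 q [-0.05  0.61  1.4   0.    1.13  1.16]
tray rim plane (top) [ 0.022  -0.0097  0.0987] 4142 4203
```

View pics/w12.png

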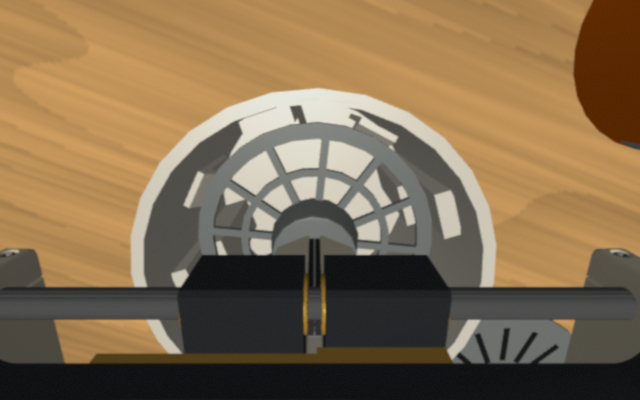

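```bash
cat > tilt.py <<'E'
from h import *
import sys
np.set_printoptions(precision=4,suppress=True)
for n in sys.argv[1:]:
    f=np.load(f'pics/{n}.npz'); W=cloud(f); x,y,z=W[...,0],W[...,1],W[...,2]; r=np.hypot(x-.617,y-.0455)
    def fit(m):
        P=W[m]; A=np.c_[P[:,0]-.617,P[:,1]-.0455,np.ones(len(P))]; e=np.ones(len(P),bool)
        for _ in range(8): c=np.linalg.lstsq(A[e],P[e,2],rcond=None)[0]; e=abs(A@c-P[:,2])<.002
        return c,e.sum()
    print(n,'tray',fit((r>.056)&(r<.0625)&(z>.075)&(z<.108)),'tubrim',fit((r>.075)&(r<.081)&(z>.128)),'boss',fit((r<.0195)&(z>.1)&(z<.123)))
E
python3 tilt.py w10 w11 w12 t9
```

```text
w10 tray (array([-0.0008, -0.0014,  0.1011]), np.int64(3348)) tubrim (array([-0.2747,  1.0528,  0.3491]), np.int64(654)) boss (array([-0.0021, -0.0003,  0.1191]), np.int64(2320))
w11 tray (array([ 0.    , -0.0014,  0.1016]), np.int64(4629)) tubrim (array([0., 0., 0.]), np.int64(0)) boss (array([-0.0045, -0.005 ,  0.1196]), np.int64(1471))
w12 tray (array([ 0.022 , -0.0096,  0.0987]), np.int64(4849)) tubrim (array([0., 0., 0.]), np.int64(0)) boss (array([ 0.0213, -0.011 ,  0.1167]), np.int64(1186))
t9 tray (array([ 0.017 , -0.0089,  0.0994]), np.int64(115)) tubrim (array([-0.0092, -0.0025,  0.1349]), np.int64(125)) boss (array([-0.0507, -0.1013,  0.1168]), np.int64(53))
```

The tray tilts under the push (+x and -y side high, about 0.024 rad), so contact is off-centre, probably on a corner of the finger ends. I'll back off, shift the push about +5/+5 mm in tool x/y, and check the tilt again before the tongues snap.

apply_moves --plan '[{"tx":0,"ty":0,"tz":-0.003,"yaw":0,"grip":-1},{"tx":0,"ty":0,"tz":-0.007,"yaw":0,"grip":-1},{"tx":0.003,"ty":0.003,"tz":-0.007,"yaw":0,"grip":-1},{"tx":0.005,"ty":0.005,"tz":-0.005,"yaw":0,"grip":-1},{"tx":0.005,"ty":0.005,"tz":-0.004,"yaw":0,"grip":-1},{"tx":0.005,"ty":0.005,"tz":-0.003,"yaw":0,"grip":-1},{"tx":0.005,"ty":0.005,"tz":-0.0015,"yaw":0,"grip":-1},{"tx":0.005,"ty":0.005,"tz":-0.0015,"yaw":0,"grip":-1}]'

```text
time: 19.05
tool_pos: [0.6238, 0.0437, 0.0904]
tool_rot: [3.141, -0.002, 0.36]
contact_force: [-0.9, -0.5, 6.4]
opening: 0.0004
```

```bash
python3 d.py; python3 - <<'E'
from h import *
snap('wrist','w13')
E
python3 tilt.py w13
```

```text
t 19.05 pos [0.6238 0.0437 0.0904] rot [ 3.1405e+00 -1.9000e-03  3.5970e-01] F [-0.85 -0.45  6.37] M [-0.01  0.08  0.03] open 0.0004 q [-0.05  0.62  1.38 -0.    1.14  1.16]
w13 tray (array([ 0.0358, -0.0182,  0.0988]), np.int64(4645)) tubrim (array([0., 0., 0.]), np.int64(0)) boss (array([ 0.0422, -0.0244,  0.1168]), np.int64(651))
```

```bash
python3 - <<'E'
from h import *
from scipy.optimize import least_squares
np.set_printoptions(precision=4,suppress=True)
for n in('w10','w11','w12','w13'):
    f=np.load(f'pics/{n}.npz'); W=cloud(f); x,y,z=W[...,0],W[...,1],W[...,2]; r=np.hypot(x-.617,y-.0455)
    # tray outer edge: top-surface points near plane, outermost per azimuth
    zc=.1015 if n in('w10','w11') else .099
    m=(r>.05)&(r<.068)&(abs(z-zc)<.0035); az=np.arctan2(y-.0455,x-.617)
    bins=np.floor(az[m]/np.radians(3)).astype(int); P=W[m]
    E=np.array([P[bins==b][np.argmax(np.hypot(P[bins==b,0]-.617,P[bins==b,1]-.0455))] for b in np.unique(bins) if (bins==b).sum()>10])
    s=least_squares(lambda q:np.hypot(E[:,0]-q[0],E[:,1]-q[1])-.063,[.617,.0455],loss='soft_l1',f_scale=.0005); print(n,'tray centre',s.x,len(E))
    b=(r<.03)&(z>.112)&(z<.123); B=W[b]; az=np.arctan2(B[:,1]-.0455,B[:,0]-.617); bins=np.floor(az/np.radians(5)).astype(int)
    E=np.array([B[bins==k][np.argmax(np.hypot(B[bins==k,0]-.617,B[bins==k,1]-.0455))] for k in np.unique(bins) if (bins==k).sum()>5])
    E=E[np.hypot(E[:,0]-.617,E[:,1]-.0455)>.016]
    s=least_squares(lambda q:np.hypot(E[:,0]-q[0],E[:,1]-q[1])-.021,[.617,.0455],loss='soft_l1',f_scale=.0005); print('   boss centre',s.x,len(E))
E
```

```text
w10 tray centre [0.6162 0.0449] 98
   boss centre [0.6168 0.0453] 72
w11 tray centre [0.6166 0.0452] 69
   boss centre [0.6177 0.0458] 38
w12 tray centre [0.6175 0.0448] 69
   boss centre [0.6179 0.0453] 36
w13 tray centre [0.6179 0.0446] 69
   boss centre [0.6182 0.0451] 29
```

View pics/w13.png

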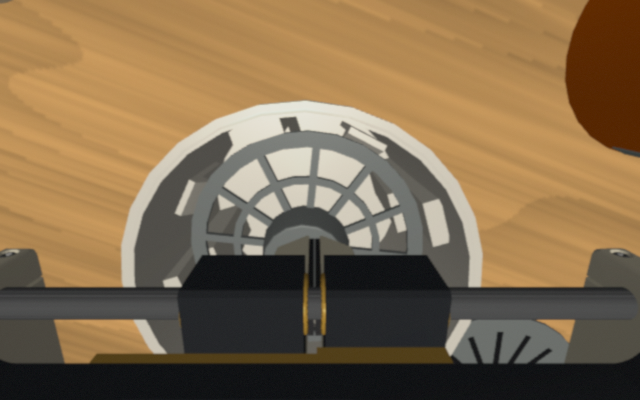

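The tray has slid about 1 mm toward +x/-y. The arm sways +x under load and drags it up the +x tongue slope. I'll lift clear, see how the tray rests, then push centred while countering the sway.

apply_moves --plan '[{"tx":0,"ty":0,"tz":-0.003,"yaw":0,"grip":-1},{"tx":0,"ty":0,"tz":-0.008,"yaw":0,"grip":-1},{"tx":0,"ty":0,"tz":-0.012,"yaw":0,"grip":-1},{"tx":0,"ty":0,"tz":-0.012,"yaw":0,"grip":-1}]'

```text
time: 19.6
tool_pos: [0.6233, 0.0438, 0.1017]
tool_rot: [3.141, -0.001, 0.36]
contact_force: [0.8, 0.5, -0.1]
opening: 0.0006
```

```bash
python3 d.py 0.617 0.047 0.098; python3 - <<'E'
from h import *
snap('wrist','w14')
E
python3 tilt.py w14
```

```text
t 19.6 pos [0.6233 0.0438 0.1017] rot [ 3.1413e+00 -5.0000e-04  3.5980e-01] F [ 0.85  0.47 -0.13] M [ 0.02  0.05 -0.  ] open 0.0006 q [-0.05  0.61  1.37 -0.    1.17  1.16]
d tool [-0.0048 -0.0052  0.0037]
w14 tray (array([ 0.0611, -0.0288,  0.1006]), np.int64(4309)) tubrim (array([0., 0., 0.]), np.int64(0)) boss (array([ 0.0636, -0.0273,  0.1185]), np.int64(1117))
```

```bash
python3 - <<'E'
import cv2
a=cv2.imread('pics/w14.png'); cv2.imwrite('pics/w14c.png',cv2.resize(a[70:270,110:500],(780,400),interpolation=cv2.INTER_CUBIC))
E
```

```text
(no output)
```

View pics/w14c.png

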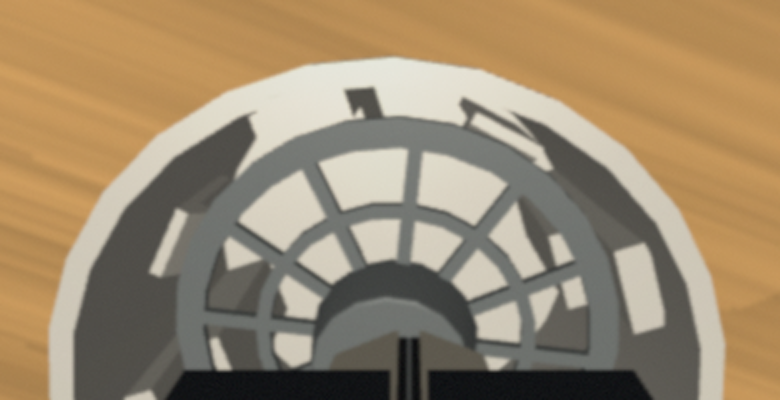

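At rest the tray stays tilted, low toward azimuth about 155°, with the low rim top at 0.096. The -x side has probably already clicked (first of "two clicks"). Now I'll push on the boss, biased slightly to the high side.

apply_moves --plan '[{"tx":0.002,"ty":0.0025,"tz":0,"yaw":0,"grip":-1},{"tx":0.002,"ty":0.0025,"tz":0.003,"yaw":0,"grip":-1},{"tx":0.002,"ty":0.0025,"tz":0.006,"yaw":0,"grip":-1},{"tx":0.002,"ty":0.0025,"tz":0.008,"yaw":0,"grip":-1},{"tx":0.002,"ty":0.0025,"tz":0.009,"yaw":0,"grip":-1},{"tx":0.002,"ty":0.0025,"tz":0.01,"yaw":0,"grip":-1},{"tx":0.002,"ty":0.0025,"tz":0.01,"yaw":0,"grip":-1}]'

```text
time: 20.52
tool_pos: [0.626, 0.0422, 0.092]
tool_rot: [3.141, -0.001, 0.36]
contact_force: [-1.6, 0.2, 4.9]
opening: 0.0008
```

```bash
python3 d.py 0.617 0.047 0.098; python3 - <<'E'
from h import *
snap('wrist','w15')
E
python3 tilt.py w15
```

```text
t 20.525 pos [0.626  0.0422 0.092 ] rot [ 3.1412e+00 -7.0000e-04  3.5980e-01] F [-1.65  0.23  4.88] M [-0.01  0.23 -0.02] open 0.0008 q [-0.05  0.62  1.37 -0.    1.15  1.16]
d tool [-0.0067 -0.0076 -0.006 ]
w15 tray (array([ 0.0497, -0.0194,  0.1   ]), np.int64(4614)) tubrim (array([0., 0., 0.]), np.int64(0)) boss (array([ 0.0502, -0.0331,  0.1182]), np.int64(552))
```

apply_moves --plan '[{"tx":0,"ty":0,"tz":0.0005,"yaw":0,"grip":-1},{"tx":-0.0002,"ty":0,"tz":0.001,"yaw":0,"grip":-1},{"tx":-0.0004,"ty":0,"tz":0.0015,"yaw":0,"grip":-1},{"tx":-0.0006,"ty":0,"tz":0.002,"yaw":0,"grip":-1},{"tx":-0.0006,"ty":0,"tz":0.002,"yaw":0,"grip":-1}]'

```text
time: 21.2
tool_pos: [0.6262, 0.0421, 0.0907]
tool_rot: [3.141, -0.003, 0.36]
contact_force: [-1.5, 0.6, 6.9]
opening: 0.0007
```

```bash
python3 d.py; python3 - <<'E'
from h import *
snap('wrist','w16')
E
python3 tilt.py w16
```

```text
t 21.2 pos [0.6262 0.0421 0.0907] rot [ 3.1405e+00 -2.6000e-03  3.5980e-01] F [-1.53  0.58  6.94] M [0.08 0.14 0.02] open 0.0007 q [-0.05  0.62  1.37  0.    1.14  1.16]
w16 tray (array([ 0.0366, -0.0133,  0.099 ]), np.int64(4618)) tubrim (array([0., 0., 0.]), np.int64(0)) boss (array([ 0.0431, -0.0182,  0.117 ]), np.int64(540))
```

The tilt is shrinking, the low side holding at 0.0965. Continuing.

apply_moves --plan '[{"tx":0,"ty":0,"tz":0.0005,"yaw":0,"grip":-1},{"tx":-0.0002,"ty":0,"tz":0.001,"yaw":0,"grip":-1},{"tx":-0.0003,"ty":0,"tz":0.0015,"yaw":0,"grip":-1},{"tx":-0.0004,"ty":0,"tz":0.002,"yaw":0,"grip":-1},{"tx":-0.0005,"ty":0,"tz":0.0025,"yaw":0,"grip":-1},{"tx":-0.0005,"ty":0,"tz":0.0025,"yaw":0,"grip":-1}]'

```text
time: 22.0
tool_pos: [0.6265, 0.042, 0.0893]
tool_rot: [3.14, -0.005, 0.36]
contact_force: [-1.4, 0.7, 13.7]
opening: 0.0007
```

```bash
python3 d.py; python3 - <<'E'
from h import *
snap('wrist','w17')
E
python3 tilt.py w17
```

```text
t 22.0 pos [0.6265 0.042  0.0893] rot [ 3.1398 -0.0047  0.3598] F [-1.42  0.68 13.65] M [ 0.18  0.15 -0.03] open 0.0007 q [-0.06  0.62  1.38  0.    1.14  1.16]
w17 tray (array([ 0.0204, -0.0089,  0.0979]), np.int64(4634)) tubrim (array([0., 0., 0.]), np.int64(0)) boss (array([ 0.0168, -0.0221,  0.1161]), np.int64(524))
```

apply_moves --plan '[{"tx":0,"ty":0,"tz":0.0005,"yaw":0,"grip":-1},{"tx":-0.0002,"ty":0,"tz":0.001,"yaw":0,"grip":-1},{"tx":-0.0003,"ty":0,"tz":0.0015,"yaw":0,"grip":-1},{"tx":-0.0003,"ty":0,"tz":0.0015,"yaw":0,"grip":-1}]'

```text
time: 22.55
tool_pos: [0.6265, 0.0419, 0.0885]
tool_rot: [3.139, -0.006, 0.36]
contact_force: [-1.9, 2.0, 15.5]
opening: 0.0006
```

```bash
python3 d.py; python3 - <<'E'
from h import *
snap('wrist','w18')
E
python3 tilt.py w18
```

```text
t 22.55 pos [0.6265 0.0419 0.0885] rot [ 3.1395 -0.0057  0.3598] F [-1.93  2.05 15.48] M [ 0.19  0.29 -0.01] open 0.0006 q [-0.06  0.62  1.38  0.    1.13  1.16]
w18 tray (array([ 0.0139, -0.0057,  0.0972]), np.int64(4622)) tubrim (array([0., 0., 0.]), np.int64(0)) boss (array([-0.2289, -0.3204,  0.1215]), np.int64(545))
```

apply_moves --plan '[{"tx":0,"ty":0,"tz":0.0005,"yaw":0,"grip":-1},{"tx":-0.0002,"ty":0,"tz":0.001,"yaw":0,"grip":-1},{"tx":-0.0003,"ty":0,"tz":0.0015,"yaw":0,"grip":-1},{"tx":-0.0003,"ty":0,"tz":0.0015,"yaw":0,"grip":-1}]'

```text
time: 23.1
tool_pos: [0.6266, 0.0419, 0.0876]
tool_rot: [3.139, -0.007, 0.36]
contact_force: [-1.0, 1.4, 18.8]
opening: 0.0007
```

```bash
python3 d.py; python3 - <<'E'
from h import *
snap('wrist','w19')
E
python3 tilt.py w19
```

```text
t 23.1 pos [0.6266 0.0419 0.0876] rot [ 3.1391 -0.0068  0.3599] F [-1.03  1.41 18.82] M [0.26 0.35 0.03] open 0.0007 q [-0.06  0.62  1.38  0.    1.13  1.16]
w19 tray (array([ 0.0096, -0.002 ,  0.0964]), np.int64(4635)) tubrim (array([0., 0., 0.]), np.int64(0)) boss (array([-0.2484, -0.3163,  0.1209]), np.int64(574))
```

apply_moves --plan '[{"tx":0,"ty":0,"tz":0.0005,"yaw":0,"grip":-1},{"tx":-0.0002,"ty":0,"tz":0.001,"yaw":0,"grip":-1},{"tx":-0.0003,"ty":0,"tz":0.0015,"yaw":0,"grip":-1},{"tx":-0.0003,"ty":0,"tz":0.0015,"yaw":0,"grip":-1}]'

```text
time: 23.65
tool_pos: [0.6249, 0.0416, 0.0841]
tool_rot: [3.14, -0.003, 0.36]
contact_force: [0.7, -0.1, 1.6]
opening: 0.0001
```

```bash
python3 d.py; python3 - <<'E'
from h import *
snap('wrist','w20')
E
python3 tilt.py w20
```

```text
t 23.65 pos [0.6249 0.0416 0.0841] rot [ 3.1402e+00 -3.0000e-03  3.6000e-01] F [ 0.74 -0.08  1.62] M [ 0.14 -0.25  0.01] open 0.0001 q [-0.06  0.63  1.39  0.    1.13  1.15]
w20 tray (array([0.0353, 0.0402, 0.0917]), np.int64(3800)) tubrim (array([0., 0., 0.]), np.int64(0)) boss (array([-0.3261, -0.3279,  0.1167]), np.int64(659))
```

The push snapped through: force fell from 18.8 to 1.6 N and the tray dropped, now tilted slightly high toward +x+y. Taking a look.

```bash
python3 - <<'E'
import cv2
a=cv2.imread('pics/w20.png'); cv2.imwrite('pics/w20c.png',cv2.resize(a[70:270,110:500],(780,400),interpolation=cv2.INTER_CUBIC))
E
python3 d.py 0.618 0.049 0.091
```

```text
t 23.7 pos [0.6248 0.0416 0.0834] rot [ 3.1406e+00 -2.6000e-03  3.5990e-01] F [1.68 0.94 1.98] M [ 0.09 -0.22 -0.03] open 0.0008 q [-0.06  0.63  1.39  0.    1.12  1.16]
d tool [-0.0038 -0.0093 -0.0077]
```

View pics/w20c.png

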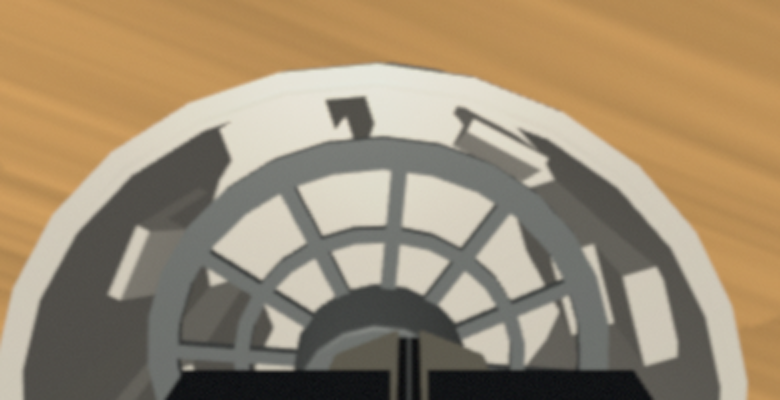

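Tongues now show outside the lowered rim at (500,150) and (650,310) in the crop. I'll lift a little, recentre with slight bias to the high side, and press home.

apply_moves --plan '[{"tx":0,"ty":0,"tz":-0.006,"yaw":0,"grip":-1},{"tx":0,"ty":0,"tz":-0.01,"yaw":0,"grip":-1},{"tx":-0.002,"ty":-0.005,"tz":-0.01,"yaw":0,"grip":-1},{"tx":-0.0038,"ty":-0.0093,"tz":-0.01,"yaw":0,"grip":-1},{"tx":-0.0038,"ty":-0.0093,"tz":-0.007,"yaw":0,"grip":-1},{"tx":-0.0038,"ty":-0.0093,"tz":-0.004,"yaw":0,"grip":-1},{"tx":-0.0038,"ty":-0.0093,"tz":-0.002,"yaw":0,"grip":-1},{"tx":-0.0038,"ty":-0.0093,"tz":-0.002,"yaw":0,"grip":-1}]'

```text
time: 24.7
tool_pos: [0.617, 0.0488, 0.0841]
tool_rot: [-3.142, 0.0, 0.36]
contact_force: [0.6, -0.2, -0.1]
opening: 0.0005
```

```bash
python3 d.py; python3 - <<'E'
from h import *
snap('wrist','w21')
E
python3 tilt.py w21
```

```text
t 24.7 pos [0.617  0.0488 0.0841] rot [-3.1415e+00  4.0000e-04  3.5970e-01] F [ 0.64 -0.19 -0.06] M [-0.    0.05  0.  ] open 0.0005 q [-0.04  0.62  1.4  -0.    1.12  1.17]
w21 tray (array([0.0253, 0.0329, 0.0917]), np.int64(3897)) tubrim (array([0., 0., 0.]), np.int64(0)) boss (array([-0.1419, -0.0126,  0.1115]), np.int64(1158))
```

apply_moves --plan '[{"tx":0,"ty":0,"tz":0.001,"yaw":0,"grip":-1},{"tx":0,"ty":0,"tz":0.002,"yaw":0,"grip":-1},{"tx":0,"ty":0,"tz":0.003,"yaw":0,"grip":-1},{"tx":0,"ty":0,"tz":0.0035,"yaw":0,"grip":-1},{"tx":0,"ty":0,"tz":0.0035,"yaw":0,"grip":-1}]'

```text
time: 25.38
tool_pos: [0.6167, 0.0489, 0.0804]
tool_rot: [-3.141, 0.001, 0.36]
contact_force: [0.1, 0.2, -0.7]
opening: 0.0003
```

```bash
python3 d.py; python3 - <<'E'
from h import *
snap('wrist','w22')
E
python3 tilt.py w22
```

```text
t 25.375 pos [0.6167 0.0489 0.0804] rot [-3.1413e+00  9.0000e-04  3.5980e-01] F [ 0.13  0.15 -0.67] M [ 0.03 -0.05  0.01] open 0.0003 q [-0.04  0.62  1.41 -0.    1.11  1.17]
w22 tray (array([-0.0007, -0.0015,  0.0889]), np.int64(3789)) tubrim (array([-0.5241,  1.3753,  0.2891]), np.int64(594)) boss (array([-0.0978, -0.0357,  0.1081]), np.int64(1235))
```

The tray is level, rim top 0.0889 (home is about 0.088). Now centre and press firmly.

apply_moves --plan '[{"tx":-0.0004,"ty":0.0018,"tz":0,"yaw":0,"grip":-1},{"tx":-0.0004,"ty":0.0018,"tz":0.001,"yaw":0,"grip":-1},{"tx":-0.0006,"ty":0.0018,"tz":0.002,"yaw":0,"grip":-1},{"tx":-0.0008,"ty":0.0018,"tz":0.003,"yaw":0,"grip":-1},{"tx":-0.001,"ty":0.0018,"tz":0.0035,"yaw":0,"grip":-1},{"tx":-0.001,"ty":0.0018,"tz":0.0035,"yaw":0,"grip":-1}]'

```text
time: 26.18
tool_pos: [0.6176, 0.0468, 0.08]
tool_rot: [3.14, -0.003, 0.36]
contact_force: [-3.7, 0.2, 14.3]
opening: 0.0003
```

```bash
python3 d.py; python3 - <<'E'
from h import *
snap('wrist','w23')
E
python3 tilt.py w23
```

```text
t 26.175 pos [0.6176 0.0468 0.08  ] rot [ 3.1402e+00 -2.7000e-03  3.5990e-01] F [-3.66  0.18 14.34] M [-0.01  0.72 -0.05] open 0.0003 q [-0.05  0.62  1.41 -0.    1.11  1.16]
w23 tray (array([-0.0008, -0.0015,  0.0888]), np.int64(3781)) tubrim (array([0., 0., 0.]), np.int64(0)) boss (array([-0.2576, -0.1583,  0.1107]), np.int64(1150))
```

apply_moves --plan '[{"tx":-0.0002,"ty":0,"tz":0.0005,"yaw":0,"grip":-1},{"tx":-0.0004,"ty":0,"tz":0.001,"yaw":0,"grip":-1},{"tx":-0.0006,"ty":0,"tz":0.0015,"yaw":0,"grip":-1},{"tx":-0.0006,"ty":0,"tz":0.0015,"yaw":0,"grip":-1}]'

```text
time: 26.72
tool_pos: [0.6177, 0.0468, 0.0799]
tool_rot: [3.14, -0.005, 0.36]
contact_force: [-5.5, 0.5, 22.2]
opening: 0.0005
```

```bash
python3 d.py; python3 - <<'E'
from h import *
p,_=snap('wrist','w24'); q,_=snap('side','s24'); t,_=snap('top','t24')
cv2.imwrite('pics/w24c.png',cv2.resize(cv2.cvtColor(p,cv2.COLOR_RGB2BGR)[70:270,110:500],(780,400),interpolation=cv2.INTER_CUBIC))
cv2.imwrite('pics/s24c.png',np.hstack([cv2.resize(cv2.cvtColor(i,cv2.COLOR_RGB2BGR)[60:300,180:520],(400,283)) for i in(q,t)]))
np.set_printoptions(precision=4,suppress=True)
W=cloud(np.load('pics/s24.npz')); x,y,z=W[...,0],W[...,1],W[...,2]; n=np.hypot(x-.4995,y+.18)<.1
m=n&(z>.006)&(z<.016); k=n&(z>.034)&(z<.05); print('lid flange',np.median(z[m]),cv2.minEnclosingCircle(np.c_[x[m],y[m]].astype(np.float32)),'knob top',np.median(z[k]),x[k].mean(),y[k].mean())
E
python3 tilt.py w24; python3 d.py
```

```text
t 26.725 pos [0.6177 0.0468 0.0799] rot [ 3.1396 -0.0048  0.36  ] F [-5.53  0.51 22.22] M [ 0.17  0.99 -0.03] open 0.0005 q [-0.05  0.62  1.41  0.    1.1   1.16]
lid flange 0.00859280881218518 ((0.5020163655281067, -0.18252892792224884), 0.08381982147693634) knob top 0.03834182258988568 0.5013898402733813 -0.1842161533366512
w24 tray (array([-0.0013, -0.0015,  0.0888]), np.int64(3776)) tubrim (array([0., 0., 0.]), np.int64(0)) boss (array([-0.2585, -0.1615,  0.1108]), np.int64(1148))
t 26.875 pos [0.6177 0.0468 0.08  ] rot [ 3.1397 -0.0048  0.3599] F [-5.94  0.65 22.1 ] M [ 0.13  1.   -0.  ] open 0.0004 q [-0.05  0.62  1.41  0.    1.1   1.16]
```

View pics/w24c.png

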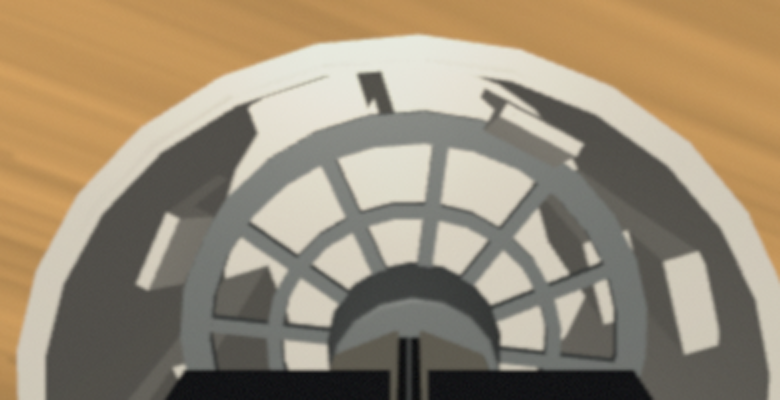

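View pics/s24c.png

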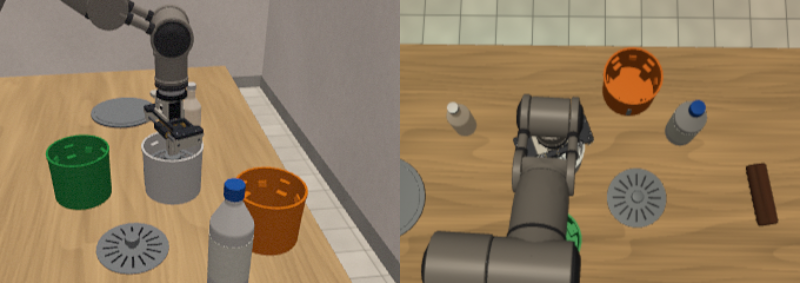

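```bash
python3 - <<'E'
from h import *
np.set_printoptions(precision=4,suppress=True)
for n in('w10','w20','w24','s24','s9','t9'):
    W=cloud(np.load(f'pics/{n}.npz')); x,y,z=W[...,0],W[...,1],W[...,2]; r=np.hypot(x-.617,y-.0453); az=np.degrees(np.arctan2(y-.0453,x-.617))
    m=(r<.074)&(r>.055)&(z>(.0915 if n in('w24','s24') else .1))&(z<.108)
    out=[]
    for a in range(-180,180,15):
        k=m&(az>=a)&(az<a+15)
        if k.sum()>8: out.append((a,int(k.sum()),round(float(np.percentile(r[k],3))*1e3,1),round(float(np.percentile(r[k],50))*1e3,1),round(float(np.percentile(z[k],5)),4),round(float(np.percentile(z[k],95)),4)))
    print(n); [print('  ',o) for o in out]
E
```

```text
w10
   (-135, 47, 55.5, 58.1, 0.1002, 0.1022)
   (-120, 222, 55.4, 60.1, 0.1003, 0.1039)
   (-105, 455, 55.6, 65.0, 0.1004, 0.1059)
   (-90, 310, 55.4, 61.3, 0.1003, 0.1064)
   (-75, 269, 55.3, 60.4, 0.1003, 0.1061)
   (-60, 233, 55.3, 59.4, 0.1003, 0.1056)
   (-45, 278, 55.4, 60.1, 0.1003, 0.1062)
   (-30, 240, 55.4, 59.4, 0.1003, 0.1048)
   (-15, 396, 55.4, 61.7, 0.1003, 0.1045)
   (0, 238, 55.3, 59.1, 0.1002, 0.1035)
   (15, 209, 55.4, 58.8, 0.1004, 0.1026)
   (30, 203, 55.3, 58.6, 0.1002, 0.1021)
   (45, 210, 55.2, 58.7, 0.1002, 0.1025)
   (60, 235, 55.2, 59.2, 0.1002, 0.1057)
   (75, 422, 55.4, 63.6, 0.1002, 0.1051)
   (90, 295, 55.5, 60.8, 0.1003, 0.1065)
   (105, 315, 55.3, 61.5, 0.1002, 0.1069)
   (120, 259, 55.4, 60.8, 0.1003, 0.1066)
   (135, 267, 55.4, 60.9, 0.1003, 0.1069)
   (150, 171, 55.3, 59.1, 0.1002, 0.1021)
   (165, 10, 55.5, 57.0, 0.1006, 0.1016)
w20
   (-90, 14, 72.6, 73.2, 0.1011, 0.1075)
   (-75, 157, 64.8, 73.0, 0.1006, 0.1075)
   (-60, 98, 63.8, 64.2, 0.1004, 0.1076)
   (-45, 202, 64.5, 71.0, 0.1004, 0.1076)
   (-30, 54, 65.7, 72.3, 0.1004, 0.1077)
   (-15, 3
[... 971 characters left out ...]
43, 0.1058)
   (30, 12, 62.9, 65.3, 0.0932, 0.1015)
   (105, 9, 65.7, 71.9, 0.0945, 0.1071)
   (120, 20, 62.0, 65.0, 0.0924, 0.1075)
   (135, 19, 64.8, 71.3, 0.0923, 0.1053)
s9
   (30, 10, 63.8, 65.8, 0.1006, 0.1071)
   (60, 9, 62.7, 71.7, 0.1013, 0.1076)
t9
   (-105, 11, 56.1, 61.0, 0.1005, 0.1058)
   (-90, 10, 56.2, 59.9, 0.1009, 0.1072)
   (-75, 10, 55.3, 61.0, 0.1007, 0.1072)
   (-15, 14, 59.2, 65.5, 0.1002, 0.1071)
   (0, 11, 56.1, 62.2, 0.1002, 0.1069)
   (30, 11, 57.5, 65.5, 0.1008, 0.1076)
   (45, 9, 57.1, 62.2, 0.1008, 0.1052)
   (60, 10, 56.5, 60.0, 0.1001, 0.1046)
   (75, 10, 57.3, 64.9, 0.1001, 0.1043)
   (105, 9, 55.5, 57.3, 0.1005, 0.104)
   (165, 10, 58.0, 63.1, 0.101, 0.1051)
```

The final picture shows the lid upright and alone on the floor, and the bystanders in place. The tray is level at rim 0.0888, and the two visible tongues (azimuth -8° and 82°) have hooks at r 60 mm over the 63 mm rim. The press is steady at 22 N. Handing in.

```bash
python3 -c "
from cell import robot
print(robot.hand_in()); s=robot.observe(); print(s['time'],s['contact_force'],s['tool_pos'])"
```

```text
the job is handed in; nothing more can be done
None
the job is handed in; nothing more can be done
```

I handed the job in at about 27 s of the 61 s limit. The lid is off, the tray looks fully home, and the arm is still pressing the boss with about 22 N. I could not see two of the four tongues.

**What I did**
- **Lid:** I lifted it by its knob and set it down upright on bare floor at about (0.50, -0.18), touching down at about 4–5 N. The bottles, brush, bucket lid and the green and orange tubs look unmoved.
- **Tray:** I pushed it down by the boss with the fingers shut until it stopped on the ribs.

**What went wrong on the way**
- **First grasp closed on air:** the real fingertips end about 27 mm above the reported TCP. I measured this with the wrist and side cameras and corrected for it.
- **First push tilted the tray:** one side appeared to click first, probably because the arm sways toward +x under load. I lifted off and pushed the high side of the boss, where the force climbed to 18.8 N and then dropped to 1.6 N as the tongues snapped. I then pressed at the centre.

**Last checks**
- **Height and level:** the tray is level with its rim top at 0.0888 m (expected 0.088, within camera error). It did not move further between 14 and 22 N.
- **Tongues:** the hooks of the two visible tongues are over the rim. The gripper hides the other two, so I only infer those from the tray being level and home.
- **Side load:** there is about 5.5 N sideways force while pressing, which I left as it is.

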